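Seat the amber lens blank in its lens cell

ROBOT

A 6-joint arm with a two-finger parallel gripper is mounted at the origin on the work surface. World frame = base frame: x ahead of the robot, y to its left, z up, the work surface at z = 0. Lengths are in m, angles in rad, forces in N, time in s.
With the tool pointing down it reaches from about 0.3 to 0.875 m from the base axis. Payload 6.4 kg.
Tool frame: the origin (TCP) lies midway between the tips of the shut fingers; the grasp point (between the pads) lies 19 mm behind it; z points along the fingers, y is the direction in which the jaws open and shut (so a half turn about z gives the same grasp; the last joint's range is limited). The gripper opens to 88 mm and grips with 3 to 60 N. Pads are 18 mm wide; open, the fingers measure 123 mm over their backs; the gripper's body (75 mm by 187 mm) begins 45 mm behind the grasp point.
Start: joints at [0.896, 0.181, 1.607, -0, 1.354, -0.206], TCP at [0.26, 0.513, 0.202] pointing down, gripper open.
Joint ranges: [-2.99, 2.99], [-0.89, 2.07], [0.3, 2.58], [-1.14, 4.28], [0, 2.63], [-3.12, 3.12]. Speed limits (rad/s): [2.57, 2.57, 3.01, 3.14, 3.14, 3.14].

INTERFACE

Orientations are given as a 3x3 rotation matrix whose columns are the frame's x, y, z axes.
In Python, from workcell import bot, imaging gives the robot as it stands.
- The arm moves only by the tool drive_tool, never from a script. Its arguments are lists of equal length, an entry for each row: "translation": the shift along the world's x, y, z in cm, a list of three; "roll": the turn about the world's z in rad; "grip": the opening, from 0 (shut) to 1 (fully open). A call has exactly 8 rows; each row is the pose to reach, as a shift and turn from the pose measured when the call began; what a row does not reach only later rows make up. A row lasts 1/12 s, in which the tool goes at most 41.7 mm and 7.16 degrees, less where a joint would pass 70% of its speed; a pose out of reach is approached as far as the arm can. A call with a gripper value outside its range is refused whole. The fingers move at their own pace and stop on an object; the grip force is fixed at half the most. Time passes only in rows, so rows that repeat a pose let the fingers close, or fill a call up. It gives the time, the measured TCP pose, the force and the opening at its end, in the units of the state.
- bot.get_state(): the state, without advancing time (a new reading comes with each control period).
- imaging.snapshot(name): name is "scene" or "top" or "wrist"; returns a dict with "img" (480x640x3 uint8, red, green, blue), "fovy" (degrees; the focal length in pixels is half the picture's height over the tangent of half this angle, whatever the lens; pixels are square), "cx", "cy" (the principal point, pixels), "position" and "rotation" of the camera in the world. Camera axes: x right, y down, z forward; pixel columns grow to the right and rows downward; lengths in m; the calibration is good to about 2 mm. A picture is of the moment at which its call begins. There is no depth.
- bot.hand_in(): hands the job in, once; it reports no verdict.
The state is a dict: "clock": time; "joints": joint angles; "joint_vel": joint speeds; "effort": joint torques, N m; "tcp_pos": TCP position; "tool_rot": TCP orientation; "force": force on the tool from outside, world axes, zero at the start; "torque": the same for the moment, N m; "finger_gap": opening from 0.0 (shut) to 1.0 (fully open).
Only numpy, scipy, OpenCV 4.12 (cv2) and the standard library are available. Lean on these libraries where they do the work, as an engineer would, in place of code of your own. Each camera call takes 0.05 s, during which the arm holds its last target.

TASK

Put the amber lens blank into the grey lens cell: holding it by its black stem, tilt it and slip its low edge into the bore and under the red lip first, then lower it level until it lies flat on the seat, and only then let go. Leave the green and the blue lens where they are.

Things in the scene. Friction and masses are not known exactly. Their poses are not given: they have to be found in the camera images.
- lens_amber: Amber lens blank, loose: a disc 64 mm wide, 8 mm thick, lying flat, with a black round stem 18 mm thick upright on its middle, its top 60 mm above the disc's underside (rubber foot 22 mm wide on its lowest 3 mm). About 55 g. Origin: centre of the disc's underside; z up the stem. This is the lens to seat. It, the green and the blue one stand in any order on the table.
- seat (a point): Centre of the black round floor (seat), 5 mm up, of the lens cell: a fixed grey block 120 x 120 x 25 mm with a bore 84 mm wide, 20 mm deep. A red lip plate, 4 mm thick, 72 mm wide in y, on the block's top overhangs the bore from -x; its straight edge is at x = -18 mm, so the disc goes in only tilted (about 20 deg), -x edge low. Axes: z up, x from lip across the bore; seen from the robot the lip is on the left or far left of the bore.
- lens_green: Green lens blank, loose: a disc 64 mm wide, 8 mm thick, lying flat, with a black round stem 18 mm thick upright on its middle, its top 60 mm above the disc's underside (rubber foot 22 mm wide on its lowest 3 mm). About 55 g. Origin: centre of the disc's underside; z up the stem. A bystander, to be left alone.
- lens_blue: Blue lens blank, loose: a disc 64 mm wide, 8 mm thick, lying flat, with a black round stem 18 mm thick upright on its middle, its top 60 mm above the disc's underside (rubber foot 22 mm wide on its lowest 3 mm). About 55 g. Origin: centre of the disc's underside; z up the stem. A bystander, to be left alone.
Not all that is in view belongs to the job. There is more than one size of the part that bears seat; the job needs the largest. Several things look just like the lens_amber: the one meant starts nearest to the robot's base.

How it is judged:
By the outcome, as a careful person would: the job done as asked, in the order asked, and still so for the second after the job is handed in, with the robot touching nothing.
It also fails if it takes over 40 s, if anything falls off the work surface, if the arm or the gripper's body presses on something with over 40 N, if the wrist force passes 120 N, or if a joint passes its speed limit or range.

## Working session

There is one attempt and no reset: what is moved stays moved. The work goes in short steps, Python scripts to look and compute and a tool call to move; the robot and the scene stay as the last step left them, time stands still between calls to the robot, and variables do not carry over. Pictures are saved under pics/ and viewed, and the job is handed in when it is done.

Besides the shell and the picture viewer there is one more tool, called after "Call:" in YAML: its name, and indented under it one key for each argument. drive_tool: Moves the arm, as the interface text tells. Its arguments: {"type":"object","properties":{"translation":{"type":"array"},"roll":{"type":"array"},"grip":{"type":"array"}},"required":["translation","roll","grip"]}

```bash
ls -a; mkdir -p pics; cat > h.py <<'E'
from workcell import bot, imaging
import numpy as np, cv2, pickle
def snap(n,fn):
    s=imaging.snapshot(n); cv2.imwrite('pics/'+fn+'.png',cv2.cvtColor(s['img'],cv2.COLOR_RGB2BGR)); pickle.dump(s,open('pics/'+fn+'.pkl','wb')); return s
def load(fn): return pickle.load(open('pics/'+fn+'.pkl','rb'))
def f(s): return s['img'].shape[0]/2/np.tan(np.radians(s['fovy'])/2)
def ray(s,u,v,z):
    d=np.array(s['rotation'])@np.array([(u-s['cx'])/f(s),(v-s['cy'])/f(s),1]); p=np.array(s['position']); return p+d*(z-p[2])/d[2]
def proj(s,P):
    c=np.array(s['rotation']).T@(np.array(P)-np.array(s['position'])); return c[:2]/c[2]*f(s)+[s['cx'],s['cy']]
E
python3 - <<'E'
from h import *
print(bot.get_state())
for n in ['scene','top','wrist']:
    s=snap(n,n+'0'); print(n,s['fovy'],s['cx'],s['cy'],s['position'],s['rotation'])
E
```

```text
.
..
pics
{'clock': 0.0, 'joints': array([ 8.95713579e-01,  1.81489112e-01,  1.60795821e+00, -3.05981491e-05,
        1.35379646e+00, -2.06325641e-01]), 'joint_vel': array([ 0.00026831, -0.00048405,  0.00036182,  0.00048829,  0.00156294,
        0.00087791]), 'effort': array([-2.57219026e-04, -4.33859789e+01, -3.41852689e+01,  7.03492085e-02,
        3.86060856e-02, -1.60154650e-04]), 'tcp_pos': array([0.25941446, 0.5125158 , 0.20136345]), 'tool_rot': array([[-8.92133321e-01,  4.51771094e-01, -1.00856353e-03],
       [ 4.51772114e-01,  8.92132416e-01, -1.30763321e-03],
       [ 3.09021331e-04, -1.62222404e-03, -9.99998636e-01]]), 'force': array([ 0.73733811, -0.0411348 ,  0.66699186]), 'torque': array([-0.04137058,  0.04057695, -0.01756642]), 'finger_gap': 0.9956643668846215}
scene 47.94954729771663 323.6335833474291 240.65180721287314 [ 0.95474678 -0.53883007  0.51997501] [[ 0.77187392  0.38285234 -0.50757732]
 [ 0.63545321 -0.43915018  0.63509554]
 [ 0.02024515 -0.81275532 -0.58225332]]
top 45.71900558268728 322.9242505315414 247.25663343438782 [ 0.40637677 -0.05048103  1.05414414] [[-4.62770945e-03 -9.88564193e-01  1.50729630e-01]
 [-9.99989192e-01  4.64234578e-03 -2.54778161e-04]
 [-4.47874494e-04 -1.50729180e-01 -9.88574991e-01]]
wrist 63.91877998284831 313.2879146698265 244.10765571189856 [0.19703492 0.54521739 0.38424062] [[ 0.45217335  0.85794125  0.24387715]
 [ 0.89192663 -0.43418073 -0.12630905]
 [-0.00247899  0.27463411 -0.96154561]]
```

View pics/scene0.png

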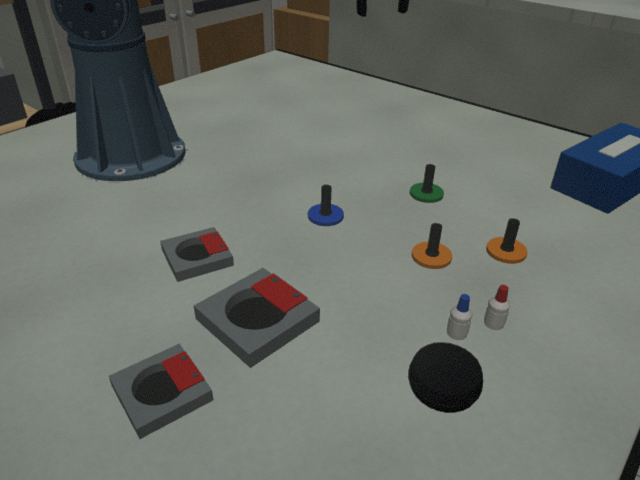

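View pics/top0.png

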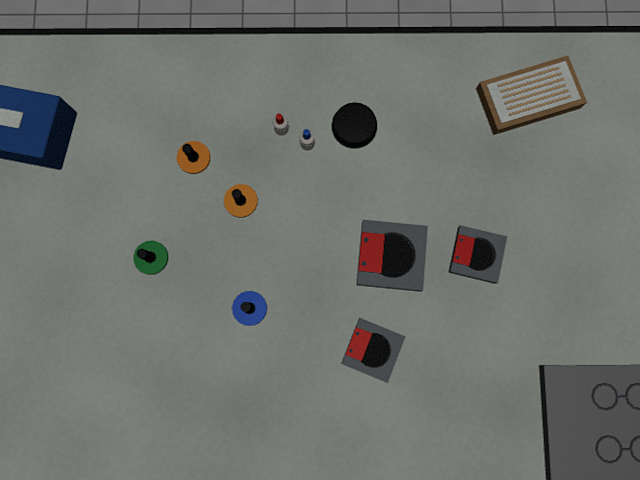

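View pics/wrist0.png

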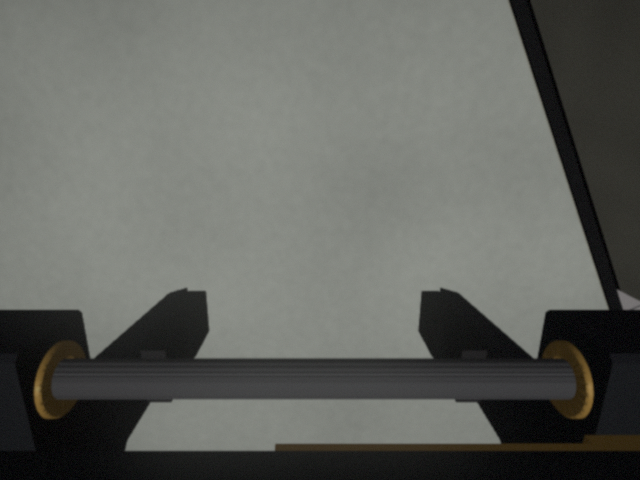

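Top view (up = +x, left = +y): amber discs are at (240,200) and (193,157), and the first is nearer the base. The largest cell is at (392,255) with its lip to the left (+y). Next I'll measure these.

```bash
python3 - <<'E'
from h import *
s=load('top0'); sc=load('scene0')
for nm,s in(('top',s),('scene',sc)):
    hsv=cv2.cvtColor(s['img'],cv2.COLOR_RGB2HSV)
    for c,lo,hi in(('amber',(8,150,120),(22,255,255)),('green',(50,120,40),(75,255,255)),('blue',(110,150,60),(125,255,255)),('red',None,None)):
        if c=='red': m=cv2.bitwise_or(cv2.inRange(hsv,(0,150,80),(5,255,255)),cv2.inRange(hsv,(174,150,80),(180,255,255)))
        else: m=cv2.inRange(hsv,lo,hi)
        cs,_=cv2.findContours(m,cv2.RETR_EXTERNAL,cv2.CHAIN_APPROX_NONE)
        for k in cs:
            if cv2.contourArea(k)<150: continue
            hl=cv2.convexHull(k)
            z=.029 if c=='red' else .008
            W=np.array([ray(s,*p[0],z)[:2] for p in hl],np.float32)
            if c=='red':
                r=cv2.minAreaRect(W); print(nm,c,np.round(r[0],4),np.round(r[1],4),r[2], np.round(cv2.boxPoints(r),4).tolist())
            else: print(nm,c,np.round(cv2.minEnclosingCircle(W)[0],4),round(cv2.minEnclosingCircle(W)[1],4), np.round(cv2.fitEllipse(W)[0],4))
    # dark grey block: grey sat/val
s=load('top0')
crop=s['img'][190:310,330:450]; cv2.imwrite('pics/crop.png',cv2.cvtColor(cv2.resize(crop,None,fx=5,fy=5,interpolation=cv2.INTER_CUBIC),cv2.COLOR_RGB2BGR))
crop=sc['img'][250:380,180:340]; cv2.imwrite('pics/crop2.png',cv2.cvtColor(cv2.resize(crop,None,fx=4.5,fy=4.5,interpolation=cv2.INTER_CUBIC),cv2.COLOR_RGB2BGR))
E
```

```text
top amber [0.6566 0.1044] 0.0314 [0.6567 0.1047]
top amber [0.742  0.1964] 0.0314 [0.7419 0.1966]
top green [0.5493 0.2693] 0.0316 [0.5491 0.2693]
top blue [0.4546 0.0848] 0.0314 [0.4545 0.0846]
top red [ 0.3892 -0.1129] [0.031  0.0523] 67.62596130371094 [[0.35910001397132874, -0.11729999631643295], [0.4074999988079071, -0.1371999979019165], [0.41929998993873596, -0.10849999636411667], [0.3709000051021576, -0.08860000222921371]]
top red [ 0.5569 -0.3065] [0.0315 0.0522] 75.87086486816406 [[0.5277000069618225, -0.31540000438690186], [0.5784000158309937, -0.3280999958515167], [0.5860999822616577, -0.29760000109672546], [0.5353999733924866, -0.2849000096321106]]
top red [ 0.5535 -0.1386] [0.0423 0.0714] 84.04248809814453 [[0.5157999992370605, -0.1559000015258789], [0.5867999792098999, -0.16329999268054962], [0.5911999940872192, -0.12120000272989273], [0.5202000141143799, -0.11379999667406082]]
scene amber [0.6594 0.1062] 0.0314 [0.6595 0.1062]
scene amber [0.7446 0.1984] 0.0313 [0.7446 0.1984]
scene green [0.5549 0.2681] 0.0331 [0.5539 0.268 ]
scene blue [0.4602 0.0837] 0.0332 [0.4594 0.0841]
scene red [ 0.5671 -0.3111] [0.0299 0.0526] 76.00792694091797 [[0.5379999876022339, -0.31929999589920044], [0.5889999866485596, -0.3319999873638153], [0.5961999893188477, -0.30300000309944153], [0.545199990272522, -0.29030001163482666]]
scene red [ 0.5566 -0.1381] [0.0418 0.072 ] 83.92703247070312 [[0.5185999870300293, -0.1550000011920929], [0.5902000069618225, -0.16259999573230743], [0.5946000218391418, -0.12110000103712082], [0.5230000019073486, -0.11349999904632568]]
scene red [ 0.4004 -0.1189] [0.0293 0.0519] 66.95542907714844 [[0.3707999885082245, -0.12219999730587006], [0.4185999929904938, -0.14249999821186066], [0.4300999939441681, -0.11550000309944153], [0.3822999894618988, -0.09520000219345093]]
```

View pics/crop.png

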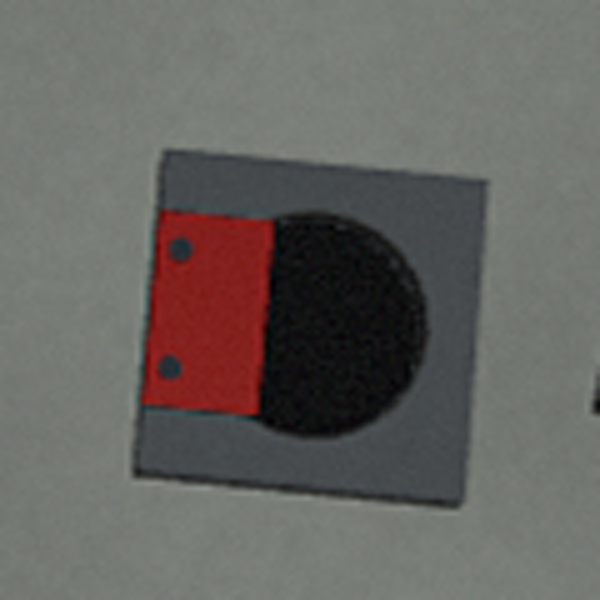

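View pics/crop2.png

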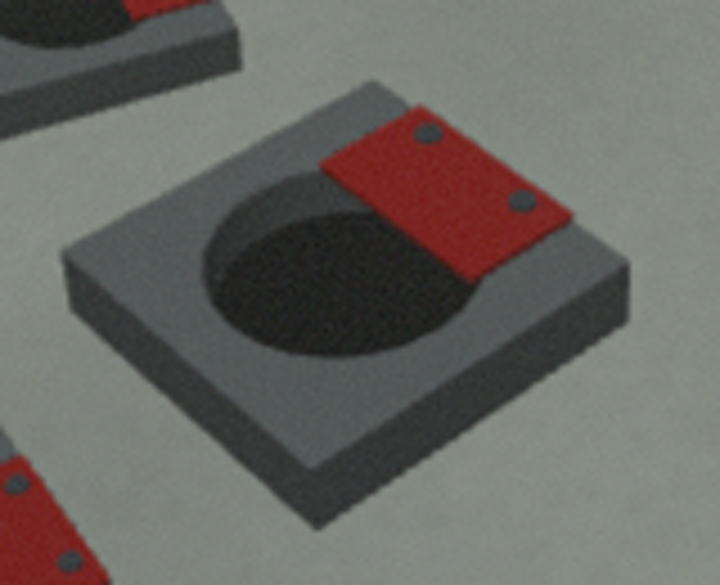

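Measured:

| Item | Position / orientation |
|---|---|
| Amber lens | (0.658, 0.1053) |
| Cell centre | (0.551, -0.177) |
| Cell x axis | about (-0.104, -0.995) |

The tool y axis should lie along cell y at -6°, so I need to roll about -1.206.

Call:
drive_tool:
  translation:
    - [2.8, -2.9, 0]
    - [5.6, -5.8, 0]
    - [8.4, -8.7, 0]
    - [11.2, -11.6, 0]
    - [14, -14.5, 0]
    - [16.8, -17.4, 0]
    - [19.6, -20.3, 0]
    - [22.4, -23.2, 0]
  roll: [-0.1, -0.2, -0.3, -0.4, -0.5, -0.6, -0.7, -0.8]
  grip: [1, 1, 1, 1, 1, 1, 1, 1]

```text
clock: 0.82
tcp_pos: [0.4844, 0.2789, 0.2014]
tool_rot: [[-0.293, 0.956, -0.002], [0.956, 0.293, -0.0], [0.0, -0.002, -1.0]]
force: [0.6, -0.4, 0.7]
finger_gap: 1.002
```

Call:
drive_tool:
  translation:
    - [2.9, -2.9, 0]
    - [5.8, -5.8, 0]
    - [8.7, -8.7, 0]
    - [11.6, -11.6, -2]
    - [14.5, -14.5, -4]
    - [17.3, -17.3, -6]
    - [17.36, -17.36, -8]
    - [17.36, -17.36, -8]
  roll: [-0.1, -0.2, -0.3, -0.4, -0.4, -0.4, -0.4, -0.4]
  grip: [1, 1, 1, 1, 1, 1, 1, 1]

```text
clock: 1.48
tcp_pos: [0.6561, 0.1022, 0.115]
tool_rot: [[0.107, 0.994, -0.01], [0.994, -0.107, 0.0], [-0.001, -0.01, -1.0]]
force: [-0.8, -0.4, -0.2]
finger_gap: 1.001
```

```bash
python3 - <<'E'
from h import *
snap('wrist','w1'); s=bot.get_state(); print(s['tcp_pos'],s['tool_rot'],s['joints'])
snap('top','t1')
E
```

```text
[0.65583789 0.10401769 0.11743863] [[ 1.05234495e-01  9.94407786e-01 -8.88012672e-03]
 [ 9.94447428e-01 -1.05231391e-01  8.17367648e-04]
 [-1.21671332e-04 -8.91683445e-03 -9.99960237e-01]] [-2.13855289e-02  4.58589935e-01  1.42770715e+00  6.57974523e-04
  1.26419133e+00  8.38433341e-02]
```

View pics/w1.png

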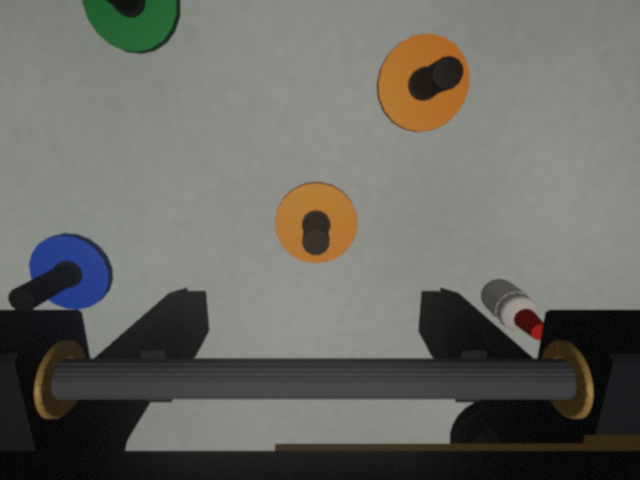

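The wrist view shows the target lens centred between the fingers, disc at (316,222). I'll cross-check its position from this view.

```bash
python3 - <<'E'
from h import *
s=load('w1'); hsv=cv2.cvtColor(s['img'],cv2.COLOR_RGB2HSV); m=cv2.inRange(hsv,(8,150,120),(22,255,255))
cs,_=cv2.findContours(m,cv2.RETR_EXTERNAL,cv2.CHAIN_APPROX_NONE)
for k in cs:
    if cv2.contourArea(k)<2000: continue
    W=np.array([ray(s,*p[0],.008)[:2] for p in cv2.convexHull(k)],np.float32); print(cv2.minEnclosingCircle(W))
print(bot.get_state()['tcp_pos'])
E
```

```text
((0.6576310992240906, 0.10666382312774658), 0.03140132501721382)
((0.7426608800888062, 0.19812071323394775), 0.03165024518966675)
[0.65658316 0.10524982 0.1198256 ]
```

Call:
drive_tool:
  translation:
    - [0.1, 0.1, -2.5]
    - [0.1, 0.1, -5]
    - [0.1, 0.1, -7.5]
    - [0.1, 0.1, -9.0]
    - [0.1, 0.1, -9.4]
    - [0.1, 0.1, -9.4]
    - [0.1, 0.1, -9.4]
    - [0.1, 0.1, -9.4]
  roll: [0, 0, 0, 0, 0, 0, 0, 0]
  grip: [1, 1, 1, 1, 1, 1, 0.1, 0]

```text
clock: 2.25
tcp_pos: [0.6592, 0.1066, 0.0282]
tool_rot: [[0.103, 0.995, -0.002], [0.995, -0.103, 0.001], [0.001, -0.002, -1.0]]
force: [-0.7, -0.8, 0.0]
finger_gap: 0.87
```

Call:
drive_tool:
  translation:
    - [0, 0, 0]
    - [0, 0, 0]
    - [0, 0, 0]
    - [0, 0, 0]
    - [0, 0, 0]
    - [0, 0, 0]
    - [0, 0, 0]
    - [0, 0, 0]
  roll: [0, 0, 0, 0, 0, 0, 0, 0]
  grip: [0, 0, 0, 0, 0, 0, 0, 0]

```text
clock: 2.92
tcp_pos: [0.659, 0.1066, 0.028]
tool_rot: [[0.103, 0.995, -0.002], [0.995, -0.103, 0.001], [0.001, -0.002, -1.0]]
force: [0.1, -0.5, 1.0]
finger_gap: 0.267
```

Call:
drive_tool:
  translation:
    - [0, 0, 0]
    - [0, 0, 0]
    - [0, 0, 0]
    - [0, 0, 0]
    - [0, 0, 1]
    - [0, 0, 3]
    - [0, 0, 5]
    - [0, 0, 7]
  roll: [0, 0, 0, 0, 0, 0, 0, 0]
  grip: [0, 0, 0, 0, 0, 0, 0, 0]

```text
clock: 3.58
tcp_pos: [0.659, 0.1066, 0.0994]
tool_rot: [[0.103, 0.995, -0.002], [0.995, -0.103, 0.001], [0.001, -0.002, -1.0]]
force: [0.4, -0.2, -0.1]
finger_gap: 0.009
```

```bash
python3 - <<'E'
from h import *
snap('scene','s2');snap('wrist','w2'); s=bot.get_state(); print(s['tcp_pos'],s['finger_gap'],s['force'],s['torque'])
a=load('s2')['img']; u,v=proj(load('s2'),s['tcp_pos']); u,v=int(u),int(v); c=a[max(0,v-90):v+90,u-110:u+110]
cv2.imwrite('pics/s2c.png',cv2.cvtColor(cv2.resize(c,None,fx=3,fy=3),cv2.COLOR_RGB2BGR))
E
```

```text
[0.66223258 0.10661833 0.10326602] 0.007262930784356085 [ 1.08187584 -0.50184567 -0.21704238] [-0.1030853   0.03638846  0.01598416]
```

View pics/s2c.png

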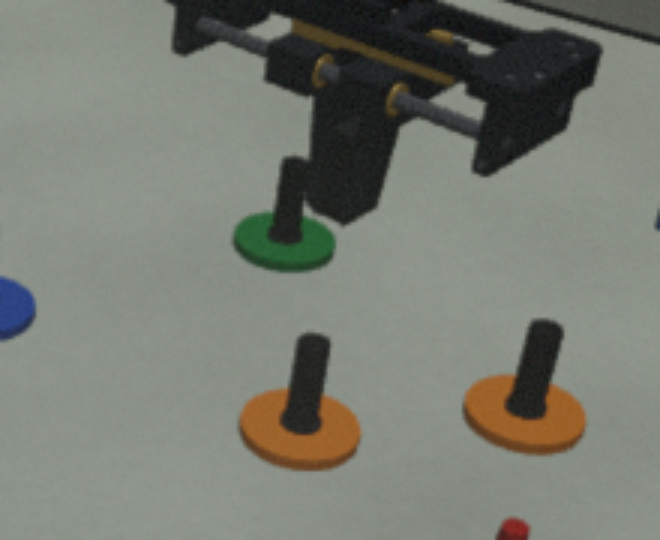

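View pics/w2.png

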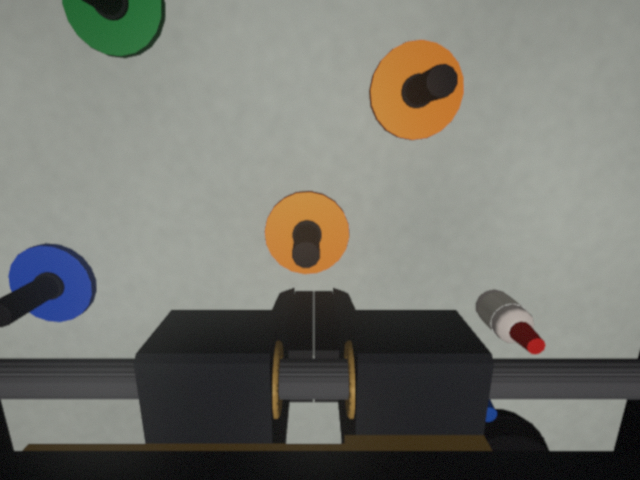

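The fingers shut on nothing. The scene image also puts the fingertips above and behind where the reported TCP projects, so I'll check the TCP against all three cameras.

```bash
python3 - <<'E'
from h import *
s=bot.get_state(); p=s['tcp_pos'];R=s['tool_rot']; print(p,s['clock'],R[:,2])
for n in('scene','top','wrist'):
    a=snap(n,n+'3'); im=cv2.cvtColor(a['img'],cv2.COLOR_RGB2BGR)
    q=proj(a,p); print(n,q, proj(a,p-0.019*R[:,2]), a['position'])
    cv2.drawMarker(im,tuple(int(round(x)) for x in q),(255,0,255),0,12,1)
    q2=proj(a,p-0.05*R[:,2]);cv2.line(im,tuple(int(x) for x in q),tuple(int(x) for x in q2),(0,255,255),1)
    u,v=int(q[0]),int(q[1]); c=im[max(0,v-90):v+90,max(0,u-120):u+120]; 
    cv2.imwrite(f'pics/{n}3c.png',cv2.resize(c,None,fx=3,fy=3))
E
```

```text
[0.66223258 0.10661833 0.10326602] 3.6833 [ 5.81571528e-03  8.48637577e-04 -9.99982728e-01]
scene [442.167109   202.41258052] [444.0175814  191.30612458] [ 0.95474678 -0.53883007  0.51997501]
top [231.08897078 183.91647149] [229.29493442 181.04182168] [ 0.40637677 -0.05048103  1.05414414]
wrist [318.09391177 282.21275164] [318.34131135 297.91369766] [0.66726619 0.1771506  0.28179501]
```

View pics/scene3c.png

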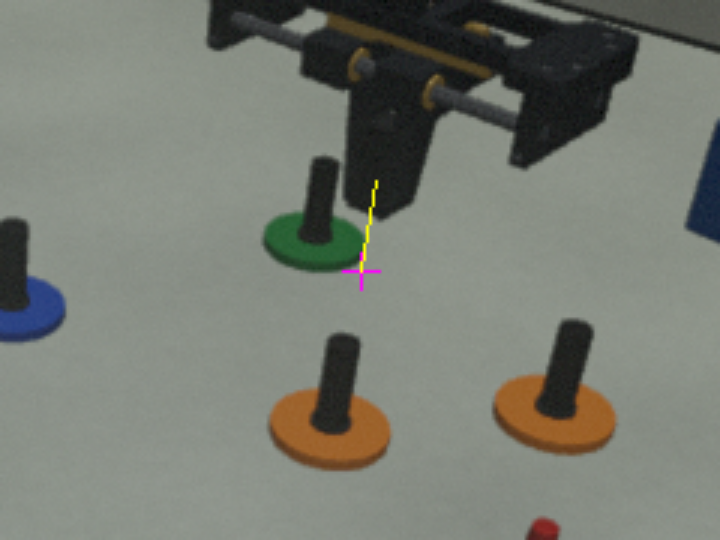

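View pics/top3c.png

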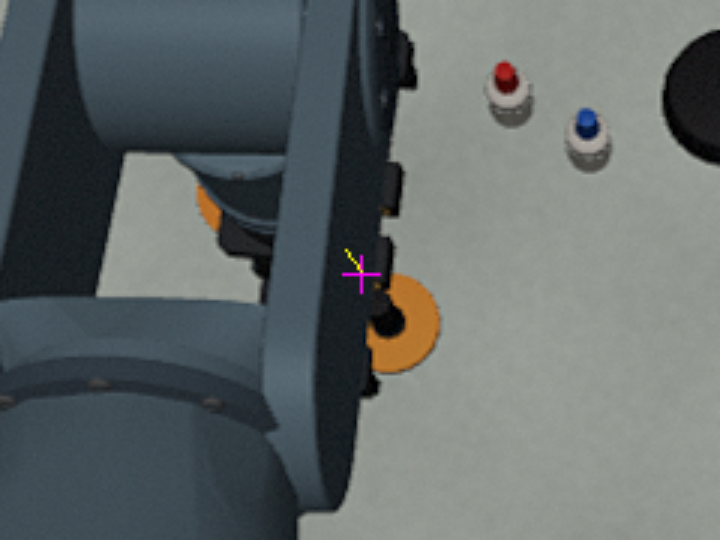

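View pics/wrist3c.png

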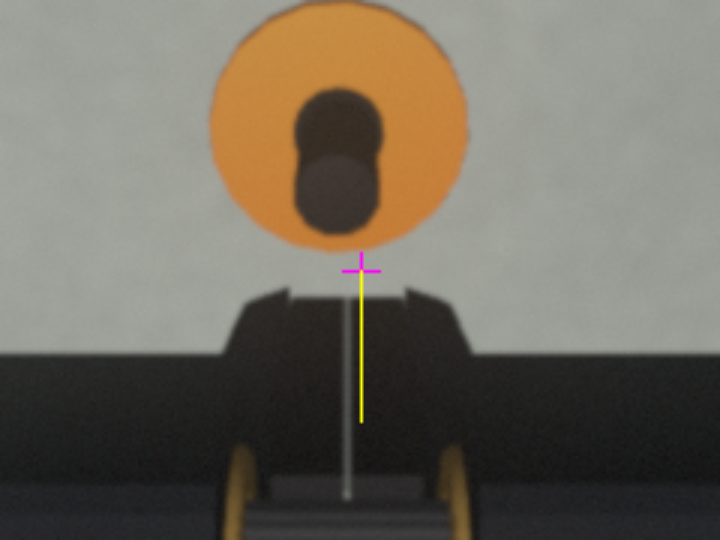

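```bash
python3 - <<'E'
from h import *
from scipy.optimize import least_squares
p=bot.get_state()['tcp_pos']; a=load('scene3');w=load('wrist3')
qs=proj(a,p)+[6,-23]; qw=proj(w,p)+[-5,9]
for hw in(.009,.011,.013):
    r=least_squares(lambda d:np.r_[proj(a,p+d)-qs,proj(w,p+d+[0.001,hw,0])-qw],[0,0,0.]); print(hw,r.x,r.fun)
# stem-top / lens pose from scene now
E
```

```text
0.009 [-0.0013418   0.0024093   0.03908848] [-2.08730793 -0.8414799   0.56673958 -0.28367691]
0.011 [-0.00123973  0.00081795  0.04004764] [-2.46831244 -0.99352912  0.66663467 -0.33435275]
0.013 [-0.00113846 -0.00077382  0.04100634] [-2.85157124 -1.14600753  0.76602789 -0.38498278]
```

Triangulating the fingertips puts them about 39 mm above the reported TCP. They therefore closed just above the 60 mm stem without touching anything. I'll reopen, descend with care and look again.

Call:
drive_tool:
  translation:
    - [0, 0, 0]
    - [0, 0, 0]
    - [0, 0, 0]
    - [0, 0, 0]
    - [0, 0, 0]
    - [0, 0, 0]
    - [0, 0, 0]
    - [0, 0, 0]
  roll: [0, 0, 0, 0, 0, 0, 0, 0]
  grip: [1, 1, 1, 1, 1, 1, 1, 1]

```text
clock: 4.5
tcp_pos: [0.6586, 0.1066, 0.0976]
tool_rot: [[0.103, 0.995, -0.003], [0.995, -0.103, 0.001], [0.001, -0.003, -1.0]]
force: [0.7, -0.6, -0.7]
finger_gap: 0.586
```

```bash
python3 - <<'E'
from h import *
s=bot.get_state(); p=s['tcp_pos']; print(p,s['finger_gap'],s['joints'])
w=snap('wrist','w4'); hsv=cv2.cvtColor(w['img'],cv2.COLOR_RGB2HSV); m=cv2.inRange(hsv,(8,150,120),(22,255,255))
cs,_=cv2.findContours(m,cv2.RETR_EXTERNAL,cv2.CHAIN_APPROX_NONE)
for k in cs:
    if cv2.contourArea(k)<2000: continue
    W=np.array([ray(w,*q[0],.008)[:2] for q in cv2.convexHull(k)],np.float32); print(cv2.minEnclosingCircle(W))
    W=np.array([ray(w,*q[0],.048)[:2] for q in cv2.convexHull(k)],np.float32); print('if z+40',cv2.minEnclosingCircle(W))
print(w['position'])
a=snap('scene','s4')
E
```

```text
[0.65862302 0.1065895  0.09761018] 0.5861837927958569 [-1.75166917e-02  4.82359213e-01  1.43685811e+00  9.45153266e-04
  1.22527051e+00  8.55912144e-02]
((0.657811164855957, 0.1066485345363617), 0.031425874680280685)
if z+40 ((0.6591304540634155, 0.11699743568897247), 0.026826992630958557)
((0.7426986694335938, 0.19794252514839172), 0.03173346072435379)
if z+40 ((0.7315558195114136, 0.19488874077796936), 0.027089448645710945)
[0.66679777 0.17714127 0.28046478]
```

View pics/s4.png

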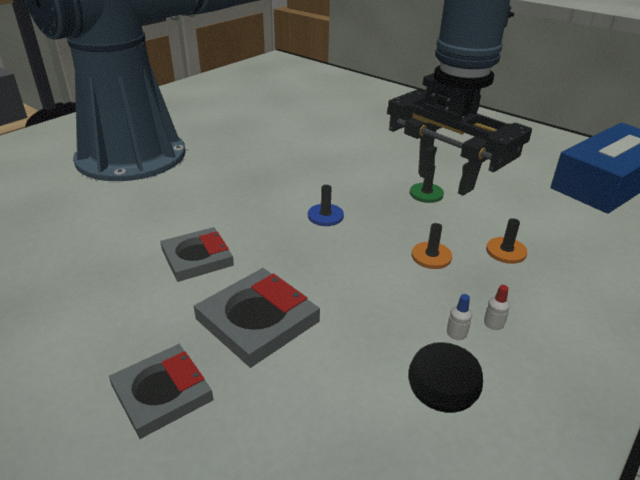

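View pics/w4.png

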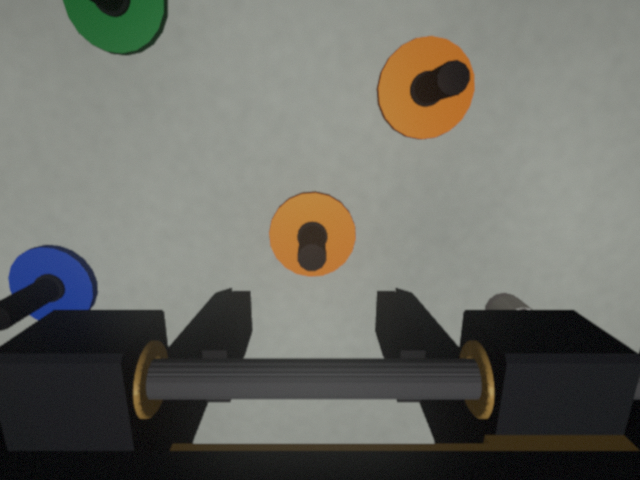

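Call:
drive_tool:
  translation:
    - [0, 0, -1.5]
    - [0, 0, -3]
    - [0, 0, -4.5]
    - [0, 0, -6]
    - [0, 0, -7]
    - [0, 0, -7.8]
    - [0, 0, -7.8]
    - [0, 0, -7.8]
  roll: [0, 0, 0, 0, 0, 0, 0, 0]
  grip: [1, 1, 1, 1, 1, 1, 1, 1]

```text
clock: 5.27
tcp_pos: [0.6584, 0.1066, 0.0192]
tool_rot: [[0.103, 0.995, -0.004], [0.995, -0.103, 0.001], [0.001, -0.004, -1.0]]
force: [-0.6, 0.3, 0.7]
finger_gap: 1.001
```

```bash
python3 - <<'E'
from h import *
s=bot.get_state(); p=s['tcp_pos']; print(p,s['finger_gap'],s['force'])
a=snap('scene','s5'); snap('wrist','w5')
c=a['img'][120:280,340:560]
cv2.imwrite('pics/s5c.png',cv2.cvtColor(cv2.resize(c,None,fx=3.5,fy=3.5,interpolation=cv2.INTER_CUBIC),cv2.COLOR_RGB2BGR))
E
```

```text
[0.65844419 0.10657826 0.019217  ] 1.0011341867593606 [-0.55872773  0.33141842  0.73410808]
```

View pics/s5c.png

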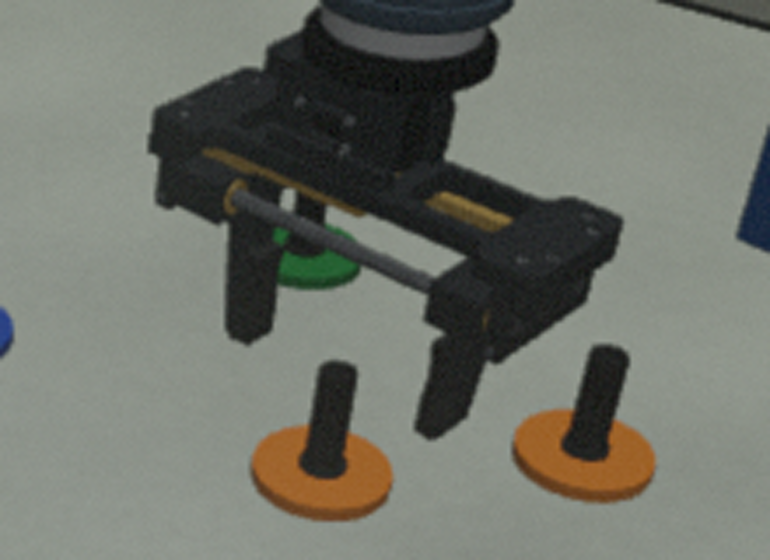

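View pics/w5.png

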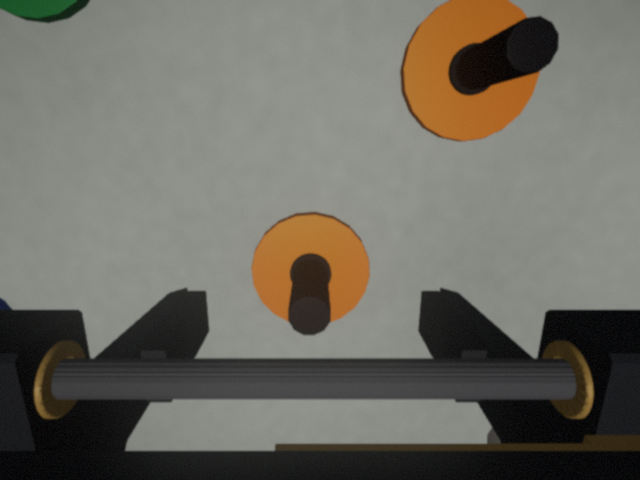

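The tip midpoint at crop (337,387) sits next to the stem top at (338,370), so the tips are really at z ≈ 0.055 and laterally aligned. I'll go 2.7 cm lower and then close.

Call:
drive_tool:
  translation:
    - [0, 0, -0.7]
    - [0, 0, -1.4]
    - [0, 0, -2.1]
    - [0, 0, -2.7]
    - [0, 0, -2.7]
    - [0, 0, -2.7]
    - [0, 0, -2.7]
    - [0, 0, -2.7]
  roll: [0, 0, 0, 0, 0, 0, 0, 0]
  grip: [1, 1, 1, 1, 0, 0, 0, 0]

```text
clock: 6.03
tcp_pos: [0.6597, 0.1066, -0.0061]
tool_rot: [[0.103, 0.995, -0.001], [0.995, -0.103, 0.001], [0.001, -0.001, -1.0]]
force: [0.5, -1.1, -0.2]
finger_gap: 0.722
```

Call:
drive_tool:
  translation:
    - [0, 0, 0]
    - [0, 0, 0]
    - [0, 0, 0]
    - [0, 0, 0]
    - [0, 0, 0]
    - [0, 0, 0]
    - [0, 0, 0]
    - [0, 0, 0]
  roll: [0, 0, 0, 0, 0, 0, 0, 0]
  grip: [0, 0, 0, 0, 0, 0, 0, 0]

```text
clock: 6.7
tcp_pos: [0.6597, 0.1066, -0.0061]
tool_rot: [[0.103, 0.995, -0.001], [0.995, -0.103, 0.001], [0.001, -0.001, -1.0]]
force: [-0.0, -0.6, 0.6]
finger_gap: 0.194
```

```bash
python3 - <<'E'
from h import *
s=bot.get_state(); p=s['tcp_pos']; print(p,s['finger_gap'],s['force'])
a=snap('scene','s6')
c=a['img'][120:280,340:560]
cv2.imwrite('pics/s6c.png',cv2.cvtColor(cv2.resize(c,None,fx=3.5,fy=3.5,interpolation=cv2.INTER_CUBIC),cv2.COLOR_RGB2BGR))
E
```

```text
[ 0.65968181  0.10657866 -0.00613726] 0.19417700632354895 [-0.00400734 -0.6208582   0.64502899]
```

View pics/s6c.png

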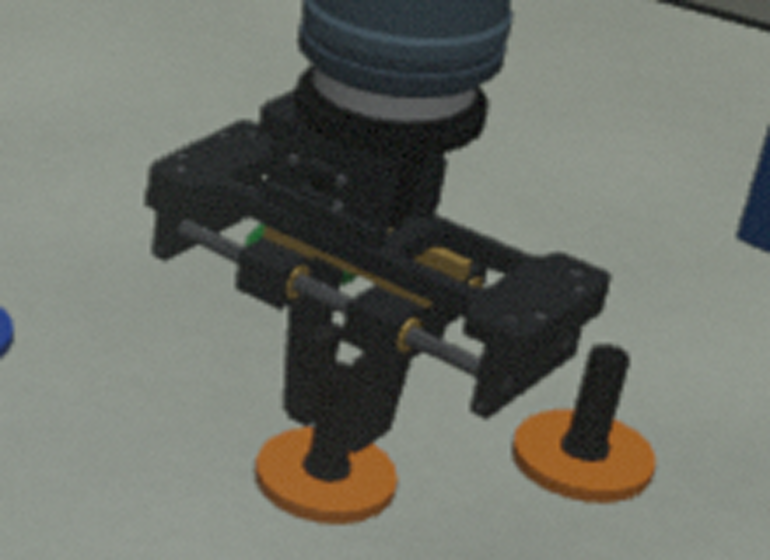

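The gap is 0.194, so the stem is held. Next: lift and carry to the cell, with the pivot 22 mm to the +x side of the bore centre.

Call:
drive_tool:
  translation:
    - [0, 0, 1]
    - [0, 0, 3]
    - [0, 0, 6]
    - [-0.7, -1.9, 8]
    - [-1.9, -5.3, 8]
    - [-3.1, -8.6, 8]
    - [-4.3, -12, 8]
    - [-5.5, -15.4, 8]
  roll: [0, 0, 0, 0, 0, 0, 0, 0]
  grip: [0, 0, 0, 0, 0, 0, 0, 0]

```text
clock: 7.42
tcp_pos: [0.6043, -0.0486, 0.075]
tool_rot: [[0.102, 0.995, 0.0], [0.995, -0.102, 0.001], [0.001, 0.0, -1.0]]
force: [0.8, 0.2, -0.4]
finger_gap: 0.192
```

Call:
drive_tool:
  translation:
    - [-1.2, -3.3, 0]
    - [-2.4, -6.6, 0]
    - [-3.6, -9.9, 0]
    - [-4.8, -13, 0]
    - [-5.3, -14.6, 0]
    - [-5.4, -14.9, 0]
    - [-5.4, -14.9, 0]
    - [-5.4, -14.9, 0]
  roll: [0, 0, 0, 0, 0, 0, 0, 0]
  grip: [0, 0, 0, 0, 0, 0, 0, 0]

```text
clock: 8.08
tcp_pos: [0.5505, -0.197, 0.0753]
tool_rot: [[0.103, 0.995, 0.001], [0.995, -0.103, 0.001], [0.001, 0.001, -1.0]]
force: [-0.6, 0.2, 0.8]
finger_gap: 0.198
```

```bash
python3 - <<'E'
from h import *
s=bot.get_state(); p=s['tcp_pos']; print(p,s['finger_gap'],s['force'],s['torque'])
a=snap('scene','s7');snap('wrist','w7')
c=a['img'][160:380,160:400]
cv2.imwrite('pics/s7c.png',cv2.cvtColor(cv2.resize(c,None,fx=2.7,fy=2.7,interpolation=cv2.INTER_CUBIC),cv2.COLOR_RGB2BGR))
E
```

```text
[ 0.55052067 -0.19704463  0.07529892] 0.1980946253538876 [-0.5989556   0.17640283  0.84732255] [-0.04714164  0.07862587  0.02662863]
```

View pics/s7c.png

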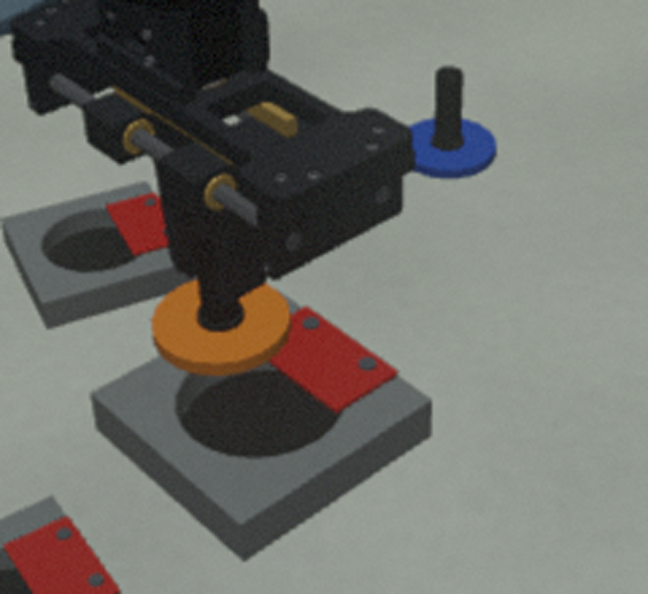

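View pics/w7.png

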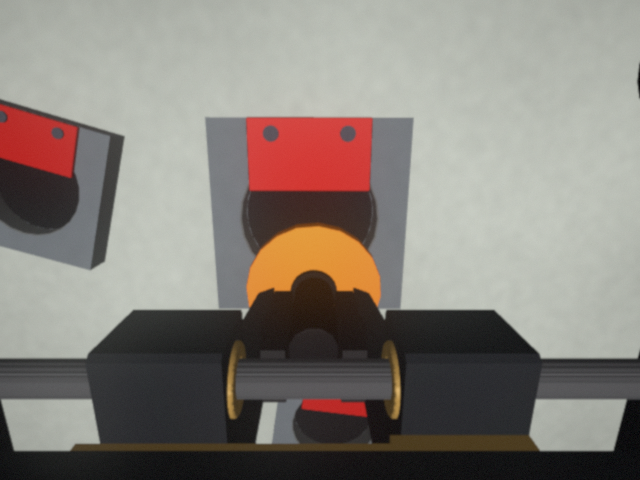

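The scene and wrist views show the lens held level above the +x side of the bore. I'll measure the lens and the lip in the wrist view.

```bash
python3 - <<'E'
from h import *
w=load('w7'); hsv=cv2.cvtColor(w['img'],cv2.COLOR_RGB2HSV); p=bot.get_state()['tcp_pos']
m=cv2.inRange(hsv,(8,150,120),(22,255,255)); k=max(cv2.findContours(m,cv2.RETR_EXTERNAL,cv2.CHAIN_APPROX_NONE)[0],key=cv2.contourArea)
P=k[:,0]; P=P[(P[:,1]<300)]; P=P[P[:,1]==[min(P[P[:,0]==u,1]) for u in P[:,0]]]
W=np.array([ray(w,*q,p[2]+.014)[:2] for q in P])
A=np.c_[2*W,np.ones(len(W))]; c=np.linalg.lstsq(A,(W**2).sum(1),rcond=None)[0]; print('disc',c[:2],np.sqrt(c[2]+c[:2]@c[:2]))
m=cv2.bitwise_or(cv2.inRange(hsv,(0,150,80),(5,255,255)),cv2.inRange(hsv,(174,150,80),(180,255,255)))
ks=[k for k in cv2.findContours(m,cv2.RETR_EXTERNAL,cv2.CHAIN_APPROX_NONE)[0] if cv2.contourArea(k)>4000]
k=max(ks,key=cv2.contourArea)
W=np.array([ray(w,*q[0],.029)[:2] for q in k],np.float32); r=cv2.minAreaRect(W); print(r)
b=cv2.boxPoints(r); e=b[1]-b[0]; 
C=np.array(r[0]); ex=np.array([-.104,-.9946]); print('centre',C+.039*ex, 'tcp',p)
cc=C+.039*ex; ey=np.array([.9946,-.104]); print('disc in cell', (c[:2]-cc)@ex,(c[:2]-cc)@ey)
print(b)
E
```

```text
disc [ 0.55090814 -0.19609096] 0.03123775429165676
((0.5544578433036804, -0.13745248317718506), (0.04135442525148392, 0.07137724757194519), 84.13809204101562)
centre [ 0.55040184 -0.17624188] tcp [ 0.55067208 -0.1962852   0.07505165]
disc in cell 0.01968923201784638 0.0025678676054585693
[[ 0.51684403 -0.15437664]
 [ 0.58784807 -0.1616665 ]
 [ 0.59207165 -0.12052833]
 [ 0.5210676  -0.11323847]]
```

Call:
drive_tool:
  translation:
    - [-0.1, 0, -1.5]
    - [-0.1, 0, -3]
    - [-0.1, 0, -4.2]
    - [-0.1, 0, -5]
    - [-0.1, 0, -5.3]
    - [-0.1, 0, -5.5]
    - [-0.1, 0, -5.7]
    - [-0.1, 0, -5.8]
  roll: [0, 0, 0, 0, 0, 0, 0, 0]
  grip: [0, 0, 0, 0, 0, 0, 0, 0]

```text
clock: 8.85
tcp_pos: [0.5501, -0.1958, 0.0185]
tool_rot: [[0.101, 0.995, 0.0], [0.995, -0.101, 0.002], [0.002, 0.0, -1.0]]
force: [-5.8, 6.2, 15.6]
finger_gap: 0.193
```

```bash
cat > look.py <<'E'
import sys
from h import *
t=sys.argv[1]
s=bot.get_state(); p=s['tcp_pos']; print(p,s['finger_gap'],s['force'],s['torque'])
a=snap('scene','s'+t);w=snap('wrist','w'+t)
c=cv2.resize(a['img'][190:370,180:340],None,fx=2.6,fy=2.6,interpolation=cv2.INTER_CUBIC)
d=cv2.resize(w['img'][80:400,150:480],None,fx=1.1,fy=1.1)
H=c.shape[0]; d=cv2.copyMakeBorder(d,0,max(0,H-d.shape[0]),0,0,cv2.BORDER_CONSTANT)[:H]
cv2.imwrite('pics/c'+t+'.png',cv2.cvtColor(np.hstack([c,d]),cv2.COLOR_RGB2BGR))
E
python3 look.py 8
```

```text
[ 0.55008888 -0.1958122   0.01851762] 0.19279000476377578 [-5.79670622  6.16032741 15.55869398] [ 0.8507488   1.08379316 -0.01376195]
```

View pics/c8.png

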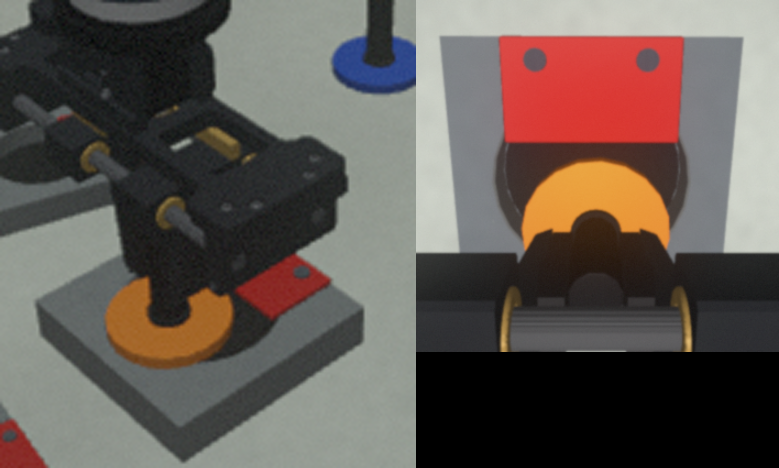

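The disc touches the +x rim with 15.6 N upward and is starting to tilt. I'll press on slowly.

Call:
drive_tool:
  translation:
    - [0, 0, -0.05]
    - [0, 0, -0.1]
    - [0, 0, -0.15]
    - [0, 0, -0.2]
    - [0, 0, -0.25]
    - [0, 0, -0.3]
    - [0, 0, -0.3]
    - [0, 0, -0.3]
  roll: [0, 0, 0, 0, 0, 0, 0, 0]
  grip: [0, 0, 0, 0, 0, 0, 0, 0]

```text
clock: 9.62
tcp_pos: [0.5513, -0.1962, 0.0183]
tool_rot: [[0.101, 0.995, 0.003], [0.995, -0.101, 0.0], [0.001, 0.003, -1.0]]
force: [-5.7, 6.1, 19.3]
finger_gap: 0.197
```

```bash
python3 look.py 9
```

```text
[ 0.55129232 -0.19615552  0.01834725] 0.19725108983644324 [-5.72934958  6.13602607 19.28173557] [ 0.74228927  1.04332782 -0.01460772]
```

View pics/c9.png

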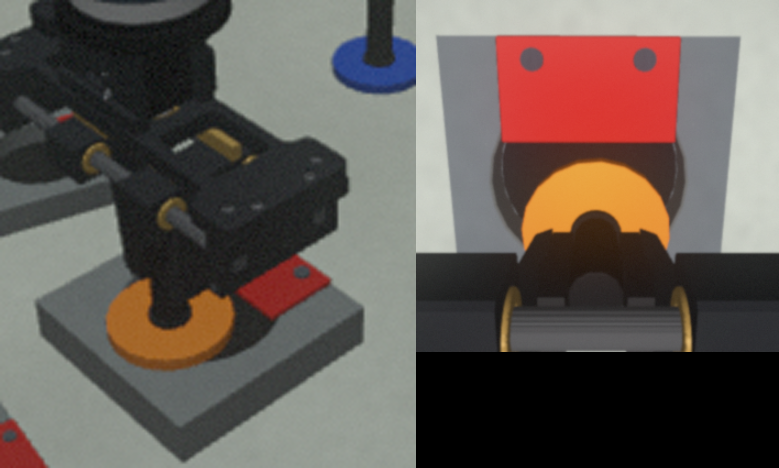

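Pressing here gives little torque: the disc straddles the round bore, so the support chord is only about 8 mm from the stem. The straight outer edge on the lip side gives a lever of about 27 mm. I'll lift and go to cell x = -87 mm.

Call:
drive_tool:
  translation:
    - [0, 0, 1.2]
    - [0, 0, 3]
    - [0.2, 2, 3.5]
    - [0.5, 5, 3.5]
    - [0.8, 8, 3.5]
    - [1.1, 10.4, 3.5]
    - [1.1, 10.6, 3.5]
    - [1.1, 10.6, 3.0]
  roll: [0, 0, 0, 0, 0, 0, 0, 0]
  grip: [0, 0, 0, 0, 0, 0, 0, 0]

```text
clock: 10.38
tcp_pos: [0.5632, -0.0893, 0.0491]
tool_rot: [[0.098, 0.995, 0.005], [0.995, -0.098, -0.0], [-0.0, 0.005, -1.0]]
force: [-0.1, -0.3, -0.3]
finger_gap: 0.194
```

```bash
sed -i 's/190:370,180:340/150:330,230:390/' look.py; python3 look.py 10
```

```text
[ 0.56320771 -0.0893134   0.04914935] 0.1941780071645416 [-0.05164005 -0.3230363  -0.32448594] [-0.0277072   0.01386772 -0.00755164]
```

View pics/c10.png

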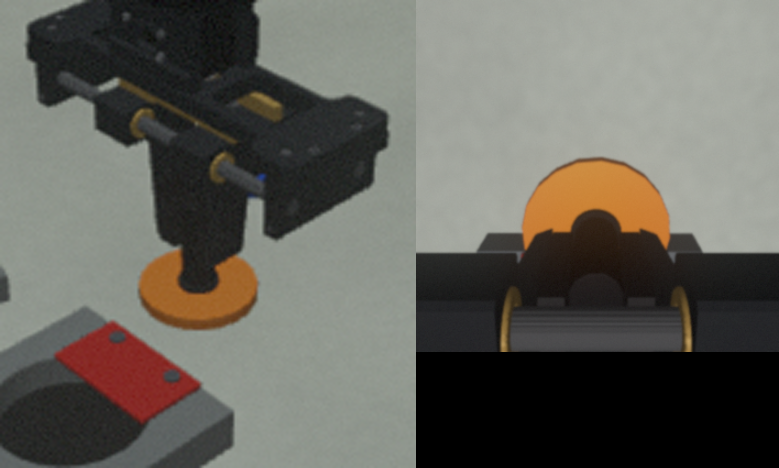

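Call:
drive_tool:
  translation:
    - [0, -0.2, -1]
    - [0, -0.2, -2]
    - [0, -0.2, -2.4]
    - [0, -0.2, -2.7]
    - [0, -0.2, -2.9]
    - [0, -0.2, -3.1]
    - [0, -0.2, -3.3]
    - [0, -0.2, -3.4]
  roll: [0, 0, 0, 0, 0, 0, 0, 0]
  grip: [0, 0, 0, 0, 0, 0, 0, 0]

```text
clock: 11.15
tcp_pos: [0.5625, -0.0904, 0.0151]
tool_rot: [[0.101, 0.995, 0.003], [0.995, -0.101, 0.004], [0.005, 0.002, -1.0]]
force: [-4.7, 15.3, 21.4]
finger_gap: 0.191
```

```bash
python3 look.py 11
```

```text
[ 0.5625264  -0.09043291  0.01505059] 0.1911937580577297 [-4.73564668 15.29626919 21.44512074] [2.32158776 0.75084612 0.04696071]
```

View pics/c11.png

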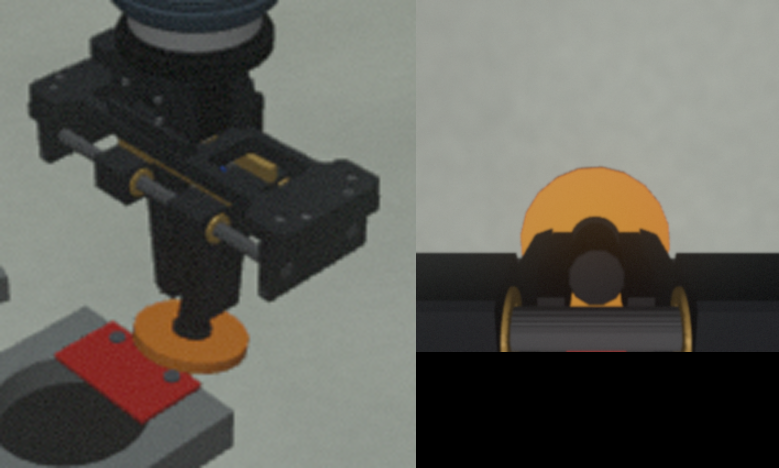

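It is tilting with the lip-side edge low, about 13° by eye. I'll continue 4 mm down and 4 mm toward +y, which increases the lean.

Call:
drive_tool:
  translation:
    - [0, 0.1, 0]
    - [0, 0.2, -0.1]
    - [0, 0.3, -0.2]
    - [0, 0.4, -0.3]
    - [0, 0.4, -0.4]
    - [0, 0.5, -0.5]
    - [0, 0.5, -0.5]
    - [0, 0.5, -0.5]
  roll: [0, 0, 0, 0, 0, 0, 0, 0]
  grip: [0, 0, 0, 0, 0, 0, 0, 0]

```text
clock: 11.92
tcp_pos: [0.5634, -0.0857, 0.0105]
tool_rot: [[0.102, 0.995, 0.004], [0.995, -0.102, 0.004], [0.005, 0.004, -1.0]]
force: [0.1, 4.9, 9.0]
finger_gap: 0.193
```

Call:
drive_tool:
  translation:
    - [0, 0.2, 1]
    - [0, 0.3, 3]
    - [0, 0.3, 5]
    - [0, 0.3, 6]
    - [0, 0.3, 6]
    - [0, 0.3, 6]
    - [0, 0.3, 6]
    - [0, 0.3, 6]
  roll: [0, 0, 0, 0, 0, 0, 0, 0]
  grip: [0, 0, 0, 0, 0, 0, 0, 0]

```text
clock: 12.58
tcp_pos: [0.5623, -0.0824, 0.0689]
tool_rot: [[0.102, 0.995, 0.002], [0.995, -0.102, 0.005], [0.006, 0.001, -1.0]]
force: [0.2, 0.5, 0.4]
finger_gap: 0.194
```

```bash
python3 look.py 12
```

```text
[ 0.56226194 -0.08241903  0.06894839] 0.19428573953990297 [0.17561786 0.46668603 0.3540856 ] [-0.08114603  0.07563315 -0.0293985 ]
```

View pics/c12.png

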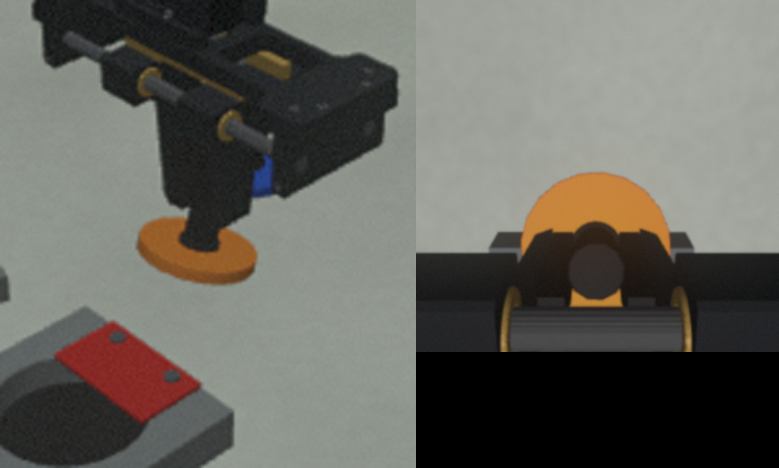

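The tilt holds when lifted. I'll quantify it from the wrist view, using the disc's -x edge row when level (w10) and now (w12).

```bash
cat > tilt.py <<'E'
from h import *
from scipy.optimize import brentq
def edge(w,cols=(300,328)):
    hsv=cv2.cvtColor(w['img'],cv2.COLOR_RGB2HSV); m=cv2.inRange(hsv,(5,140,60),(24,255,255))
    return np.mean([np.argmax(m[:,u]>0) for u in range(*cols)])
ex=np.array([-.104,-.9946,0]);
def row(w,tcp,R,th,g,off):  # top-face low edge, pivot = tcp + off along up
    piv=tcp+np.array([0,0,off]); e=ex*np.cos(th)+np.array([0,0,np.sin(th)]); n=-ex*np.sin(th)+np.array([0,0,np.cos(th)])
    return proj(w,piv-.032*e-(g-.008)*n)[1]
if __name__=='__main__':
    s=bot.get_state()
    w0=load('w10'); w1=load('w12')
    t0=np.array([.56320771,-.0893134,.04914935]); t1=s['tcp_pos']
    print(edge(w0),edge(w1))
    for g in(.044,.047,.05):
        off=g-.006 # underside level = tcp+.006 -> pivot height = tcp+.006+g
        off=g+.006
        b=row(w0,t0,0,0,g,off)-edge(w0)
        print(g,b,[np.degrees(brentq(lambda th:row(w1,t1,0,th,g,off)-b-edge(w1),0,.3))] if (row(w1,t1,0,0,g,off)-b-edge(w1))*(row(w1,t1,0,.3,g,off)-b-edge(w1))<0 else [round(row(w1,t1,0,th,g,off)-b,1) for th in np.arange(0,.6,.1)])
E
python3 tilt.py
```

```text
225.39285714285714 238.07142857142858
0.044 -2.211011392499074 [np.float64(9.8868574655008)]
0.047 -2.211011392499074 [np.float64(9.077168245199417)]
0.05 -2.211011392499074 [np.float64(8.383007509814185)]
```

```bash
python3 - <<'E'
from tilt import *
w0=load('w10'); w1=load('w12')
t0=np.array([.56320771,-.0893134,.04914935]); t1=np.array([.56226194,-.08241903,.06894839])
for g in(.035,.04,.045,.05):
    off=g+.006
    b=row(w0,t0,0,0,g,off)-edge(w0)
    def top(w,t,th):
        n=-ex*np.sin(th)+np.array([0,0,np.cos(th)]); return proj(w,t+[0,0,off]+(.06-g)*n)[1]
    print(g,[(d,round(row(w1,t1,0,np.radians(d),g,off)-b,1),round(top(w1,t1,np.radians(d))-top(w0,t0,0),1)) for d in range(0,31,5)])
for n in('w10','w12'):
    c=cv2.resize(load(n)['img'][280:400,250:380],None,fx=3,fy=3); c=cv2.convertScaleAbs(c,alpha=2.5); cv2.imwrite('pics/z'+n+'.png',cv2.cvtColor(c,cv2.COLOR_RGB2BGR))
a=cv2.imread('pics/zw10.png');b=cv2.imread('pics/zw12.png'); cv2.imwrite('pics/z.png',np.hstack([a,b]))
a=load('s12')['img']; c=cv2.resize(a[200:275,260:350],None,fx=8,fy=8,interpolation=cv2.INTER_CUBIC); cv2.imwrite('pics/zs.png',cv2.cvtColor(cv2.convertScaleAbs(c,alpha=1.5),cv2.COLOR_RGB2BGR))
E
```

```text
0.035 [(0, np.float64(226.4), np.float64(-1.1)), (5, np.float64(230.4), np.float64(-6.9)), (10, np.float64(234.8), np.float64(-13.0)), (15, np.float64(239.6), np.float64(-19.3)), (20, np.float64(244.8), np.float64(-25.7)), (25, np.float64(250.2), np.float64(-32.2)), (30, np.float64(256.0), np.float64(-38.7))]
0.04 [(0, np.float64(226.4), np.float64(-1.1)), (5, np.float64(231.3), np.float64(-5.7)), (10, np.float64(236.6), np.float64(-10.6)), (15, np.float64(242.3), np.float64(-15.6)), (20, np.float64(248.3), np.float64(-20.8)), (25, np.float64(254.7), np.float64(-26.0)), (30, np.float64(261.3), np.float64(-31.2))]
0.045 [(0, np.float64(226.4), np.float64(-1.1)), (5, np.float64(232.2), np.float64(-4.5)), (10, np.float64(238.5), np.float64(-8.2)), (15, np.float64(245.0), np.float64(-12.0)), (20, np.float64(251.9), np.float64(-15.8)), (25, np.float64(259.1), np.float64(-19.7)), (30, np.float64(266.5), np.float64(-23.6))]
0.05 [(0, np.float64(226.4), np.float64(-1.1)), (5, np.float64(233.2), np.float64(-3.4)), (10, np.float64(240.3), np.float64(-5.8)), (15, np.float64(247.7), np.float64(-8.3)), (20, np.float64(255.5), np.float64(-10.9)), (25, np.float64(263.5), np.float64(-13.5)), (30, np.float64(271.7), np.float64(-16.1))]
```

View pics/z.png

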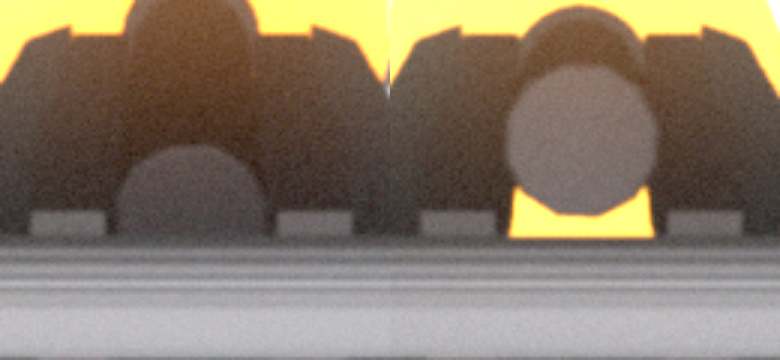

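View pics/zs.png

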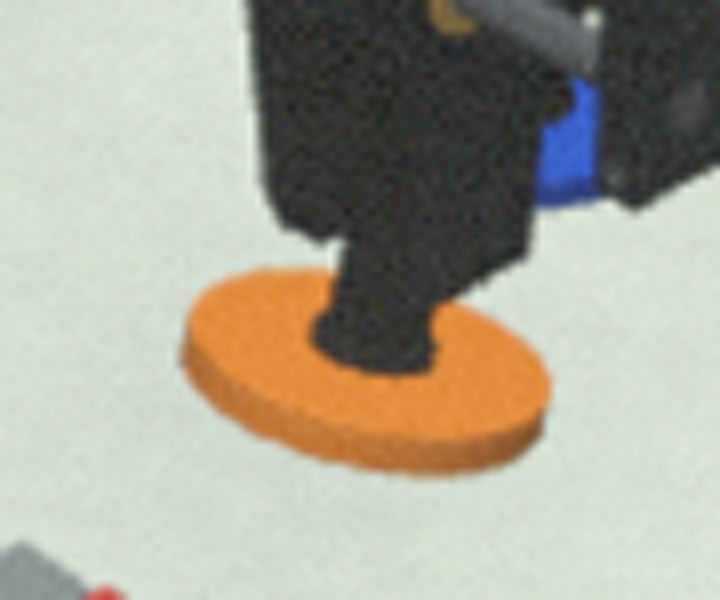

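```bash
python3 - <<'E'
from tilt import *
a=load('s12'); w=load('w12'); t=np.array([.56226194,-.08241903,.06894839])+[-.0005,0,0]; ey=np.array([.9946,-.104,0])
for g in(.028,.032):
  for d in(14,18,22):
    th=np.radians(d); e=ex*np.cos(th)+np.array([0,0,np.sin(th)]); n=-ex*np.sin(th)+np.array([0,0,np.cos(th)])
    O=t+[0,0,g+.006]-(g-.008)*n
    c=np.array([proj(a,O+.032*(np.cos(f)*e+np.sin(f)*ey)) for f in np.radians(np.arange(0,360,3))]); c=(c-[260,200])*8
    print(g,d,'leftmost',c[c[:,0].argmin()].round(),'right',c[c[:,0].argmax()].round(),'top',c[c[:,1].argmin()].round(),'bot',c[c[:,1].argmax()].round(),'wristtop',proj(w,O+(.052)*n).round(1),'edge',proj(w,O-.032*e).round(1))
E
```

```text
0.028 14 leftmost [175. 332.] right [543. 390.] top [300. 274.] bot [424. 450.] wristtop [310.8 327.1] edge [311.4 232.9]
0.028 18 leftmost [171. 324.] right [535. 403.] top [268. 278.] bot [438. 447.] wristtop [310.9 320.5] edge [311.4 236. ]
0.028 22 leftmost [167. 316.] right [528. 412.] top [246. 282.] bot [450. 445.] wristtop [310.9 313.9] edge [311.4 239.3]
0.032 14 leftmost [171. 333.] right [539. 392.] top [296. 275.] bot [420. 452.] wristtop [310.8 329.9] edge [311.4 235. ]
0.032 18 leftmost [165. 326.] right [530. 405.] top [263. 280.] bot [432. 449.] wristtop [310.9 324.1] edge [311.4 238.6]
0.032 22 leftmost [161. 318.] right [522. 414.] top [239. 283.] bot [443. 447.] wristtop [310.9 318.3] edge [311.4 242.5]
```

Estimates from the two views put the tilt at about 14°, with a pivot roughly 34 mm up the stem. One more press, nearer the edge, should bring it towards 20°.

Call:
drive_tool:
  translation:
    - [-0.1, -0.8, -1.5]
    - [-0.1, -1.4, -3]
    - [-0.1, -1.4, -4.2]
    - [-0.1, -1.4, -4.8]
    - [-0.1, -1.4, -5.1]
    - [-0.1, -1.4, -5.4]
    - [-0.1, -1.3, -5.6]
    - [-0.1, -1.2, -5.7]
  roll: [0, 0, 0, 0, 0, 0, 0, 0]
  grip: [0, 0, 0, 0, 0, 0, 0, 0]

```text
clock: 13.35
tcp_pos: [0.5623, -0.0945, 0.0135]
tool_rot: [[0.101, 0.995, 0.003], [0.995, -0.101, 0.004], [0.005, 0.003, -1.0]]
force: [-2.7, 0.1, 7.7]
finger_gap: 0.192
```

```bash
python3 look.py 13
```

```text
[ 0.56231968 -0.09446891  0.01347826] 0.1916027460629895 [-2.65948681  0.14618154  7.67598117] [-0.25455581  0.56814853 -0.04416515]
```

View pics/c13.png

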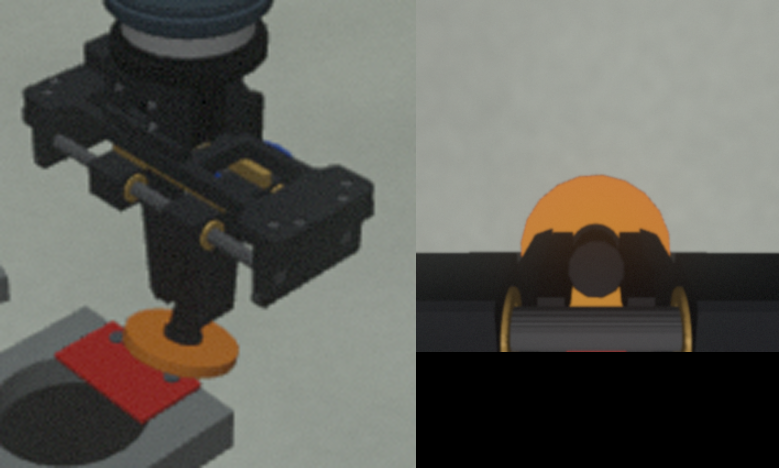

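Call:
drive_tool:
  translation:
    - [0, 0, -0.1]
    - [0, 0.1, -0.2]
    - [0, 0.1, -0.3]
    - [0, 0.2, -0.4]
    - [0, 0.2, -0.5]
    - [0, 0.2, -0.5]
    - [0, 0.2, 1]
    - [0, 0.2, 3.5]
  roll: [0, 0, 0, 0, 0, 0, 0, 0]
  grip: [0, 0, 0, 0, 0, 0, 0, 0]

```text
clock: 14.12
tcp_pos: [0.5606, -0.0914, 0.0469]
tool_rot: [[0.101, 0.995, -0.0], [0.995, -0.101, 0.006], [0.006, -0.001, -1.0]]
force: [-0.0, -0.2, -0.1]
finger_gap: 0.193
```

```bash
python3 look.py 14; python3 - <<'E'
from tilt import *
print(edge(load('w12')),edge(load('w14')))
a=load('s14')['img']; c=cv2.resize(a[210:285,250:340],None,fx=8,fy=8,interpolation=cv2.INTER_CUBIC); cv2.imwrite('pics/zs14.png',cv2.cvtColor(cv2.convertScaleAbs(c,alpha=1.5),cv2.COLOR_RGB2BGR))
E
```

```text
[ 0.56059941 -0.09139611  0.04686678] 0.19262648409572433 [-0.00129353 -0.24971876 -0.13600439] [-0.07167032  0.08789107 -0.03405383]
238.07142857142858 243.60714285714286
```

View pics/c14.png

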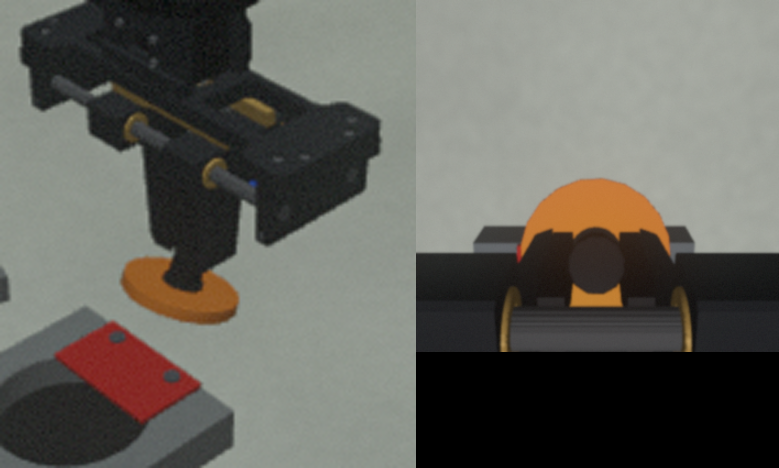

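View pics/zs14.png

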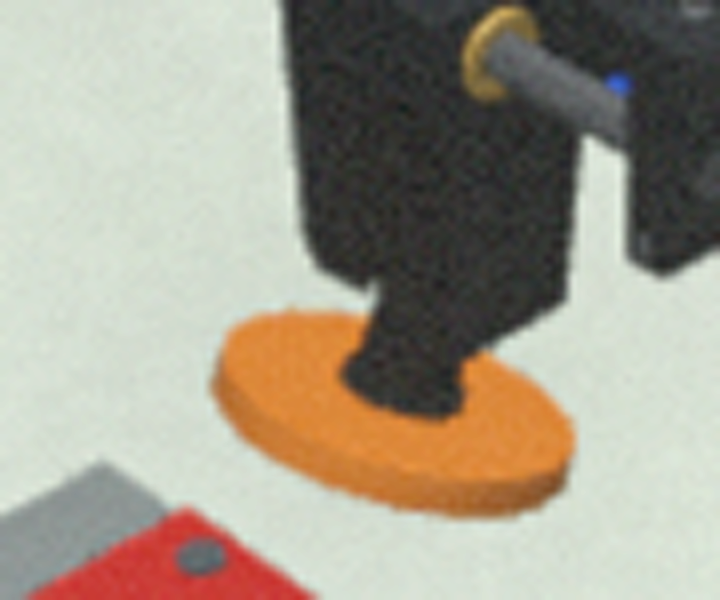

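The tilt is now about 17°. In this attitude the low edge is roughly at TCP height and about 21 mm on the -x side of the pivot. I'll carry it over the bore to px = +8, with the low edge just clear of the lip edge.

Call:
drive_tool:
  translation:
    - [0, 0, 1]
    - [-0.2, -2, 1]
    - [-0.5, -4.5, 1]
    - [-0.7, -7, 1]
    - [-0.9, -9, 1]
    - [-1, -9.3, 0.5]
    - [-1, -9.3, 0]
    - [-1, -9.3, 0]
  roll: [0, 0, 0, 0, 0, 0, 0, 0]
  grip: [0, 0, 0, 0, 0, 0, 0, 0]

```text
clock: 14.88
tcp_pos: [0.5545, -0.1851, 0.0506]
tool_rot: [[0.101, 0.995, 0.008], [0.995, -0.101, 0.004], [0.004, 0.008, -1.0]]
force: [0.5, 0.1, -0.5]
finger_gap: 0.199
```

```bash
sed -i 's/150:330,230:390/190:370,180:340/' look.py; python3 look.py 15
```

```text
[ 0.55445345 -0.18512992  0.05061018] 0.1987343376767152 [ 0.45369587  0.12176142 -0.51142482] [-0.04836342  0.04427292 -0.03216598]
```

View pics/c15.png

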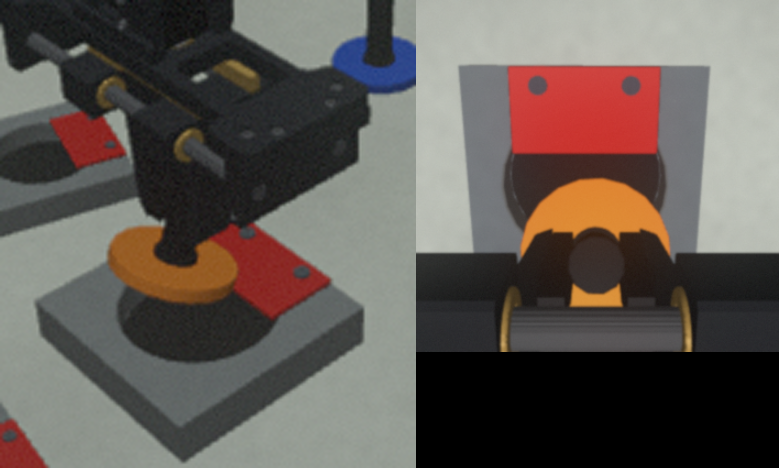

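```bash
python3 - <<'E'
from tilt import *
w=load('w15'); r=edge(w); s=bot.get_state(); p=s['tcp_pos']; print(p,s['clock'])
E=ray(w,314,r,p[2]+.0076)
hsv=cv2.cvtColor(w['img'],cv2.COLOR_RGB2HSV)
m=cv2.bitwise_or(cv2.inRange(hsv,(0,150,80),(5,255,255)),cv2.inRange(hsv,(174,150,80),(180,255,255)))
k=max(cv2.findContours(m,cv2.RETR_EXTERNAL,cv2.CHAIN_APPROX_NONE)[0],key=cv2.contourArea)
R=cv2.minAreaRect(np.array([ray(w,*q[0],.029)[:2] for q in k],np.float32)); C=np.array(R[0])+.039*ex[:2]; print(R,C)
ey=np.array([.9946,-.104])
print('low edge top in cell',(E[:2]-C)@ex[:2],(E[:2]-C)@ey,'tcp in cell',(p[:2]-C)@ex[:2],(p[:2]-C)@ey)
E
```

```text
[ 0.55518676 -0.18483665  0.05157708] 14.9833
((0.5543807148933411, -0.13757039606571198), (0.04160373657941818, 0.07115466147661209), 84.1028060913086) [ 0.55032471 -0.1763598 ]
low edge top in cell -0.01444081129075032 0.005791432875017785 tcp in cell 0.00792542691200408 0.005717380380888079
```

Wrist measurement: the low edge's top is 3.6 mm clear of the lip edge, and the tool is 5.7 mm off along cell y. I'll correct x by -0.5 cm and descend into the bore.

Call:
drive_tool:
  translation:
    - [-0.3, -0.1, 0]
    - [-0.5, -0.1, -0.6]
    - [-0.5, -0.1, -1.4]
    - [-0.5, -0.1, -2.2]
    - [-0.5, -0.1, -3]
    - [-0.5, -0.1, -3.5]
    - [-0.5, -0.1, -3.8]
    - [-0.5, -0.1, -3.8]
  roll: [0, 0, 0, 0, 0, 0, 0, 0]
  grip: [0, 0, 0, 0, 0, 0, 0, 0]

```text
clock: 15.65
tcp_pos: [0.5495, -0.1855, 0.0124]
tool_rot: [[0.1, 0.995, 0.008], [0.995, -0.1, 0.004], [0.005, 0.007, -1.0]]
force: [-0.1, 0.2, -0.7]
finger_gap: 0.196
```

```bash
python3 look.py 16
```

```text
[ 0.54950065 -0.1854846   0.01238999] 0.19630854711470982 [-0.10729213  0.15468649 -0.71123308] [-0.06411499  0.05870287 -0.00277618]
```

View pics/c16.png

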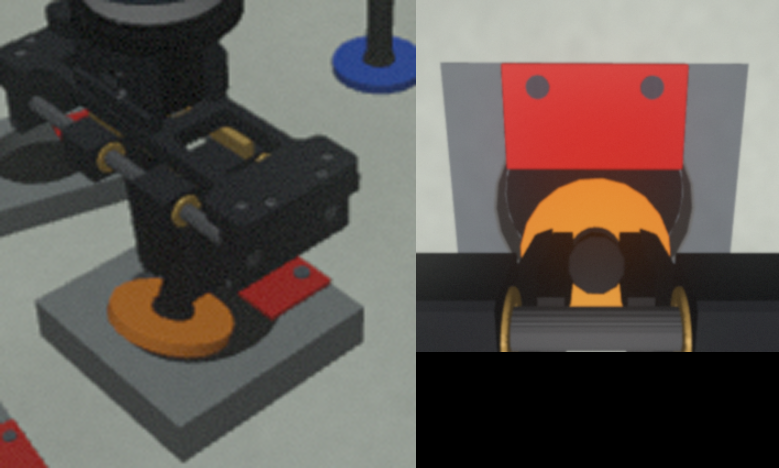

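There is no contact, and the low edge is inside the bore. Next I slide it 15 mm under the lip.

Call:
drive_tool:
  translation:
    - [0, 0.2, -0.1]
    - [0, 0.4, -0.2]
    - [0.1, 0.6, -0.2]
    - [0.1, 0.8, -0.2]
    - [0.1, 1.0, -0.2]
    - [0.1, 1.2, -0.2]
    - [0.1, 1.4, -0.2]
    - [0.1, 1.4, -0.2]
  roll: [0, 0, 0, 0, 0, 0, 0, 0]
  grip: [0, 0, 0, 0, 0, 0, 0, 0]

```text
clock: 16.42
tcp_pos: [0.5512, -0.1714, 0.0115]
tool_rot: [[0.1, 0.995, 0.009], [0.995, -0.1, 0.003], [0.004, 0.009, -1.0]]
force: [-0.7, -0.5, -1.9]
finger_gap: 0.194
```

```bash
python3 look.py 17
```

```text
[ 0.55117615 -0.17140705  0.0115003 ] 0.19431582323624697 [-0.67558779 -0.4946346  -1.91353364] [-0.08029271  0.05153421  0.06784313]
```

View pics/c17.png

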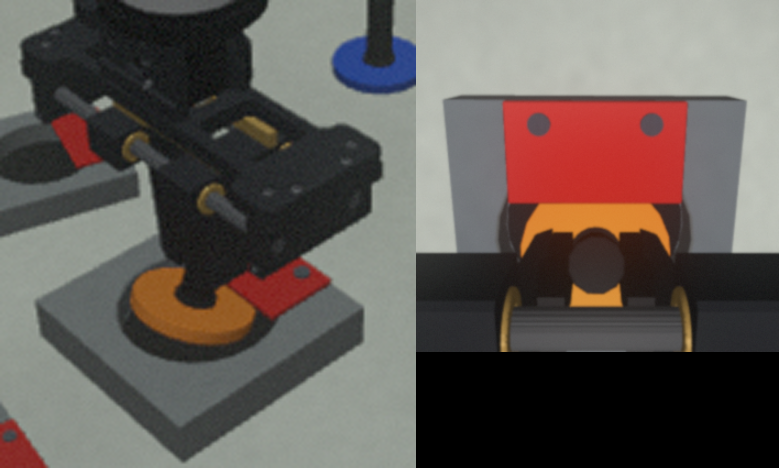

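The -x edge is under the lip in the wrist view and the rest of the disc is over the bore. I'll lower it to touch the seat.

Call:
drive_tool:
  translation:
    - [0, 0, -0.15]
    - [0, 0, -0.3]
    - [0, 0, -0.45]
    - [0, 0, -0.6]
    - [0, 0, -0.7]
    - [0, -0.1, -0.8]
    - [0, -0.1, -0.9]
    - [0, -0.2, -1.0]
  roll: [0, 0, 0, 0, 0, 0, 0, 0]
  grip: [0, 0, 0, 0, 0, 0, 0, 0]

```text
clock: 17.18
tcp_pos: [0.5521, -0.1746, 0.0031]
tool_rot: [[0.1, 0.995, 0.011], [0.995, -0.1, 0.002], [0.003, 0.01, -1.0]]
force: [-3.1, -0.1, 11.5]
finger_gap: 0.191
```

```bash
python3 look.py 18
```

```text
[ 0.55212159 -0.17457604  0.00306776] 0.1907912298779144 [-3.09917747 -0.12949562 11.5092382 ] [0.15081982 0.54747384 0.00548046]
```

View pics/c18.png

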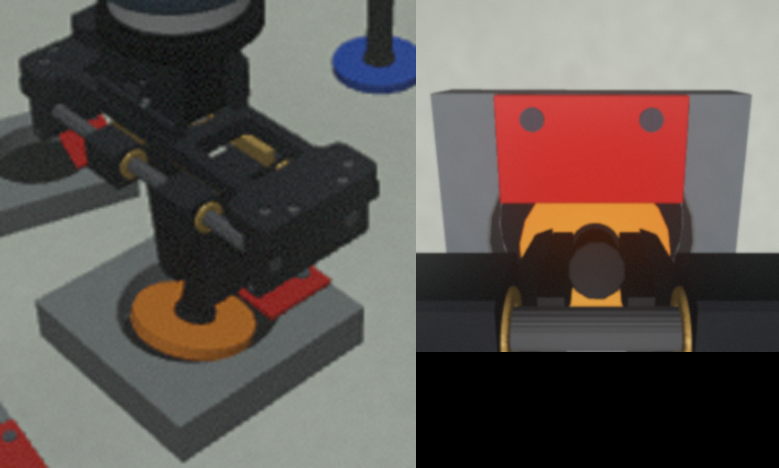

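Seat contact is 11.5 N and the disc is rotating back toward level. I'll go on down while drifting to +x.

Call:
drive_tool:
  translation:
    - [0, -0.05, -0.1]
    - [0, -0.1, -0.2]
    - [0, -0.2, -0.3]
    - [0, -0.2, -0.4]
    - [0, -0.3, -0.5]
    - [0, -0.3, -0.6]
    - [0, -0.4, -0.7]
    - [0, -0.4, -0.7]
  roll: [0, 0, 0, 0, 0, 0, 0, 0]
  grip: [0, 0, 0, 0, 0, 0, 0, 0]

```text
clock: 17.95
tcp_pos: [0.5546, -0.1811, -0.0013]
tool_rot: [[0.1, 0.995, 0.016], [0.995, -0.1, -0.002], [-0.0, 0.016, -1.0]]
force: [-2.6, -3.4, 11.9]
finger_gap: 0.195
```

```bash
python3 look.py 19
```

```text
[ 0.55464295 -0.18114088 -0.00132373] 0.1950283938822313 [-2.59414646 -3.35560915 11.92832953] [-0.30717133  0.30985432  0.00505245]
```

View pics/c19.png

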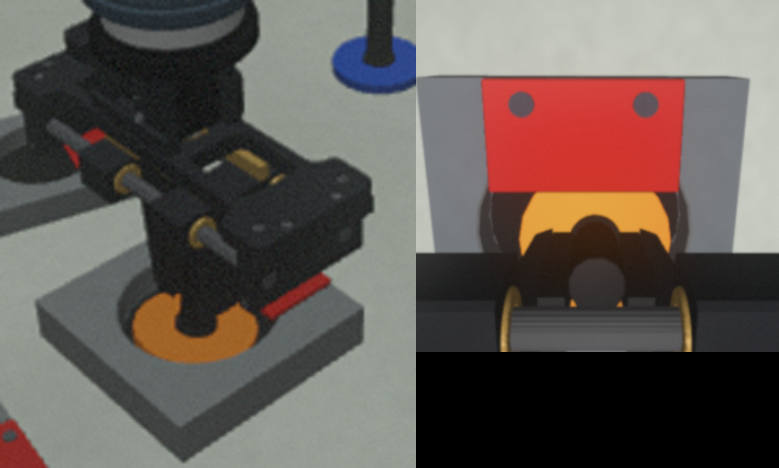

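Call:
drive_tool:
  translation:
    - [0, 0, -0.1]
    - [-0.1, -0.05, -0.2]
    - [-0.1, -0.1, -0.3]
    - [-0.1, -0.1, -0.4]
    - [-0.1, -0.1, -0.5]
    - [-0.1, -0.1, -0.6]
    - [-0.1, -0.1, -0.6]
    - [-0.1, -0.1, -0.6]
  roll: [0, 0, 0, 0, 0, 0, 0, 0]
  grip: [0, 0, 0, 0, 0, 0, 0, 0]

```text
clock: 18.72
tcp_pos: [0.556, -0.1848, -0.0041]
tool_rot: [[0.1, 0.995, 0.02], [0.995, -0.1, -0.007], [-0.004, 0.021, -1.0]]
force: [-3.6, -3.9, 17.4]
finger_gap: 0.193
```

```bash
python3 look.py 20
```

```text
[ 0.55603199 -0.18484849 -0.00405387] 0.19285955718342102 [-3.596431   -3.87659608 17.35052973] [-0.4170239   0.66035695  0.0408335 ]
```

View pics/c20.png

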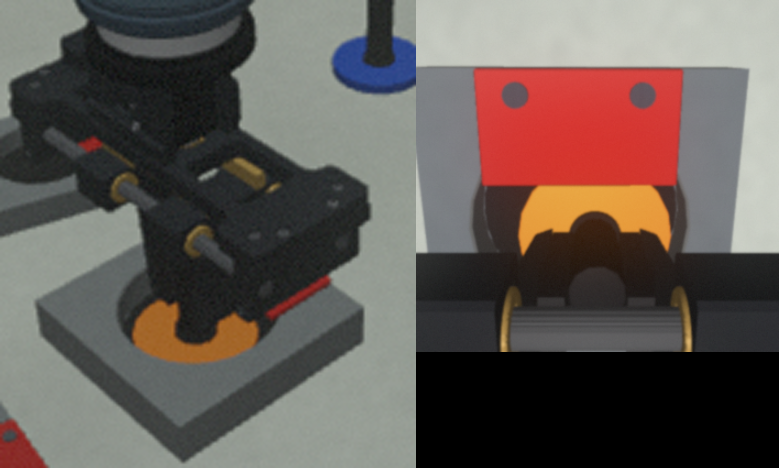

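The lens is nearly level with 17 N on the seat, but it has drifted about +8 mm along x and 5 mm along y. I'll ease off, shift it back, and press lightly again.

Call:
drive_tool:
  translation:
    - [0, 0, 0.1]
    - [0, 0, 0.2]
    - [-0.2, 0.2, 0.2]
    - [-0.4, 0.4, 0.2]
    - [-0.5, 0.6, 0.2]
    - [-0.5, 0.7, 0.2]
    - [-0.5, 0.7, 0.1]
    - [-0.5, 0.7, 0]
  roll: [0, 0, 0, 0, 0, 0, 0, 0]
  grip: [0, 0, 0, 0, 0, 0, 0, 0]

```text
clock: 19.48
tcp_pos: [0.5513, -0.1783, -0.0036]
tool_rot: [[0.1, 0.995, 0.021], [0.995, -0.1, -0.007], [-0.005, 0.021, -1.0]]
force: [-1.9, -1.6, 7.6]
finger_gap: 0.194
```

```bash
python3 look.py 21
```

```text
[ 0.55128186 -0.17829641 -0.00356553] 0.19376808287702096 [-1.85901639 -1.63825042  7.59229042] [-0.16196702  0.64063809  0.03391799]
```

View pics/c21.png

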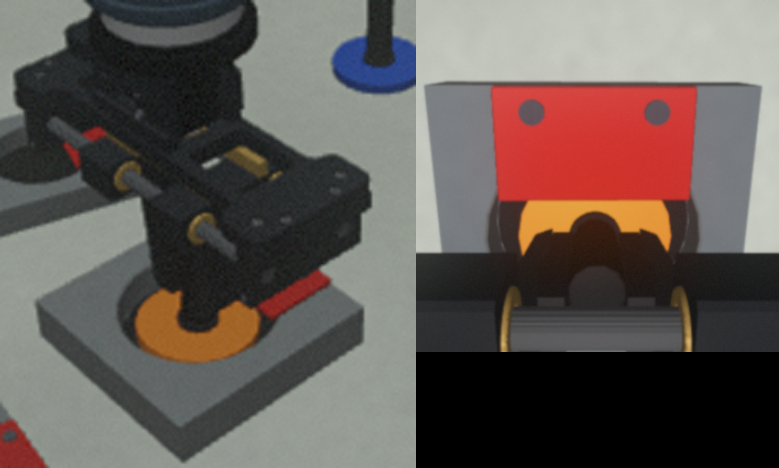

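It is centred now, pressing at 7.6 N. One more small press to flatten it, then relax.

Call:
drive_tool:
  translation:
    - [0, 0, -0.1]
    - [0, 0, -0.2]
    - [0, 0, -0.3]
    - [0, 0, -0.3]
    - [0, 0, -0.3]
    - [0, 0, -0.2]
    - [0, 0, -0.1]
    - [0, 0, -0.1]
  roll: [0, 0, 0, 0, 0, 0, 0, 0]
  grip: [0, 0, 0, 0, 0, 0, 0, 0]

```text
clock: 20.25
tcp_pos: [0.5519, -0.1787, -0.0041]
tool_rot: [[0.1, 0.995, 0.022], [0.995, -0.1, -0.008], [-0.006, 0.022, -1.0]]
force: [1.0, -0.4, 1.5]
finger_gap: 0.192
```

```bash
python3 look.py 22; python3 - <<'E'
from h import *
a=load('s22')['img']; c=cv2.resize(a[275:350,210:310],None,fx=7,fy=7,interpolation=cv2.INTER_CUBIC); c=cv2.convertScaleAbs(c,alpha=1.6)
w=cv2.convertScaleAbs(load('w22')['img'][230:400,240:390],alpha=2.5)
cv2.imwrite('pics/zs22.png',cv2.cvtColor(c,cv2.COLOR_RGB2BGR)); cv2.imwrite('pics/zw22.png',cv2.cvtColor(cv2.resize(w,None,fx=3,fy=3),cv2.COLOR_RGB2BGR))
E
```

```text
[ 0.55191862 -0.17873034 -0.00410063] 0.19170109176172734 [ 1.03866574 -0.39938116  1.49714466] [-0.17993849 -0.07223329 -0.02899843]
```

View pics/zs22.png

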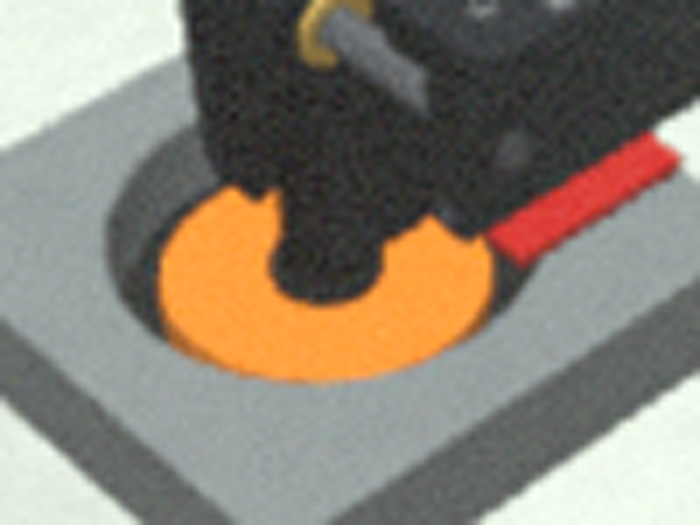

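View pics/zw22.png

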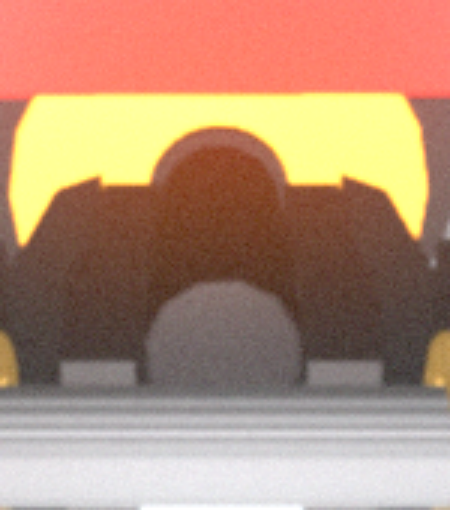

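The stem top is about 4 px (≈2°) short of its level position. I'll press once more with a small +x pivot shift.

Call:
drive_tool:
  translation:
    - [0, 0, -0.15]
    - [0, -0.05, -0.3]
    - [0, -0.1, -0.45]
    - [0, -0.15, -0.6]
    - [0, -0.2, -0.7]
    - [0, -0.2, -0.7]
    - [0, -0.2, -0.7]
    - [0, -0.2, -0.7]
  roll: [0, 0, 0, 0, 0, 0, 0, 0]
  grip: [0, 0, 0, 0, 0, 0, 0, 0]

```text
clock: 21.02
tcp_pos: [0.5529, -0.1811, -0.0074]
tool_rot: [[0.099, 0.995, 0.023], [0.995, -0.099, -0.009], [-0.006, 0.024, -1.0]]
force: [-10.3, 4.5, 33.7]
finger_gap: 0.195
```

```bash
python3 look.py 23; python3 - <<'E'
from h import *
w=cv2.convertScaleAbs(load('w23')['img'][230:400,240:390],alpha=2.5)
cv2.imwrite('pics/zw23.png',cv2.cvtColor(cv2.resize(w,None,fx=3,fy=3),cv2.COLOR_RGB2BGR))
E
```

```text
[ 0.55293683 -0.18110177 -0.00735194] 0.1946415484845147 [-10.30227319   4.49469783  33.72568052] [0.82966581 1.86414652 0.03440547]
```

View pics/zw23.png

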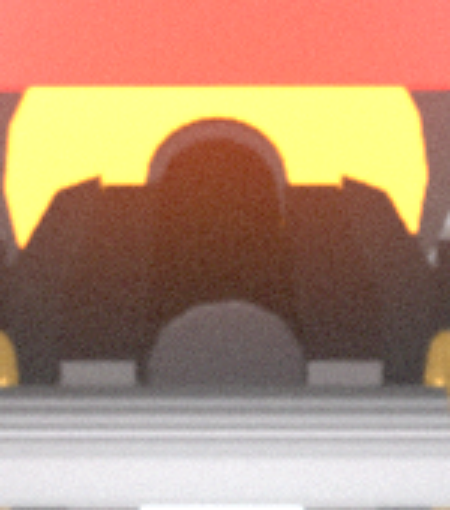

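View pics/c23.png

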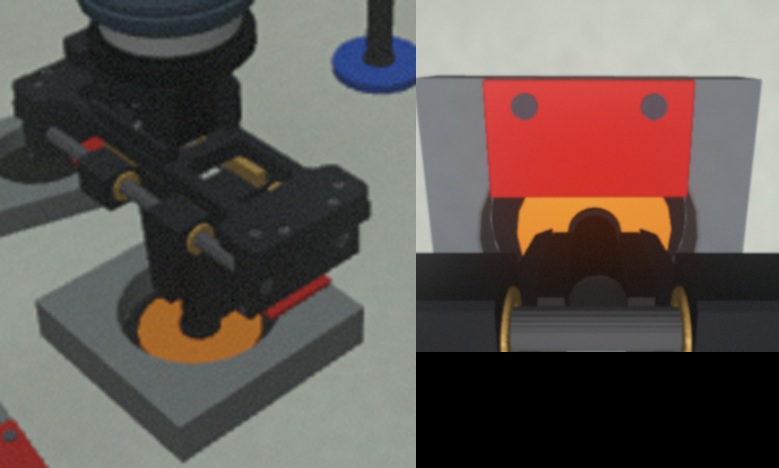

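The force rose steeply to 34 N and the stem is at its level row, so the disc is flat. I'll unload, then open.

Call:
drive_tool:
  translation:
    - [0, 0, 0]
    - [0, 0, 0]
    - [0, 0, 0]
    - [0, 0, 0]
    - [0, 0, 0]
    - [0, 0, 0]
    - [0, 0, 0]
    - [0, 0, 0]
  roll: [0, 0, 0, 0, 0, 0, 0, 0]
  grip: [0, 0, 0, 0.3, 0.5, 0.7, 0.9, 1]

```text
clock: 21.78
tcp_pos: [0.5524, -0.1808, -0.008]
tool_rot: [[0.099, 0.995, 0.022], [0.995, -0.099, -0.008], [-0.006, 0.023, -1.0]]
force: [0.2, -0.4, -0.7]
finger_gap: 0.548
```

Call:
drive_tool:
  translation:
    - [0, 0, 0]
    - [0, 0, 0]
    - [0, 0, 0]
    - [0, 0, 0]
    - [0, 0, 0]
    - [0, 0, 0]
    - [0, 0, 0]
    - [0, 0, 0]
  roll: [0, 0, 0, 0, 0, 0, 0, 0]
  grip: [1, 1, 1, 1, 1, 1, 1, 1]

```text
clock: 22.45
tcp_pos: [0.5525, -0.1808, -0.0079]
tool_rot: [[0.099, 0.995, 0.022], [0.995, -0.099, -0.008], [-0.006, 0.023, -1.0]]
force: [-0.3, -0.0, -0.4]
finger_gap: 1.003
```

```bash
python3 look.py 24
```

```text
[ 0.55249611 -0.18083995 -0.00790624] 1.0031880969480134 [-0.27930543 -0.03980231 -0.3618117 ] [-0.02865661  0.05576291 -0.04283242]
```

View pics/c24.png

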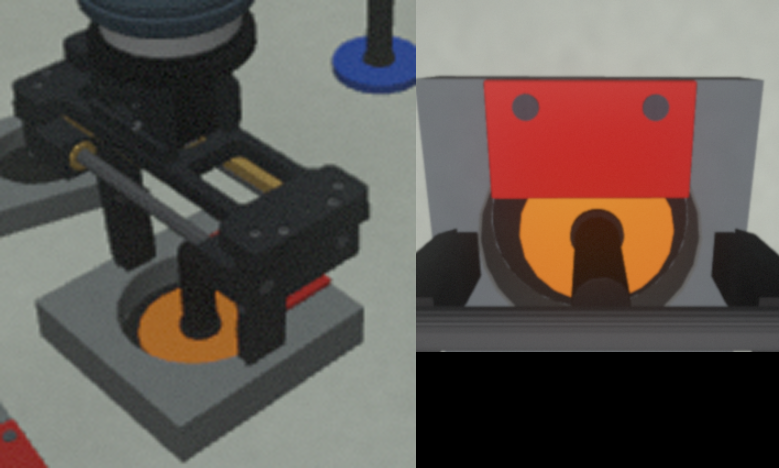

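The lens is released, flat in the cell and partly under the lip. The fingers are clear, so I'll withdraw straight up.

Call:
drive_tool:
  translation:
    - [0, 0, 1]
    - [0, 0, 2.5]
    - [0, 0, 4.5]
    - [0, 0, 7]
    - [0, 0, 10]
    - [0, 0, 13]
    - [0, 0, 15]
    - [0, 0, 15]
  roll: [0, 0, 0, 0, 0, 0, 0, 0]
  grip: [1, 1, 1, 1, 1, 1, 1, 1]

```text
clock: 23.22
tcp_pos: [0.5556, -0.1825, 0.1485]
tool_rot: [[0.099, 0.995, 0.03], [0.995, -0.099, -0.013], [-0.01, 0.032, -0.999]]
force: [0.3, 0.2, 1.4]
finger_gap: 1.001
```

```bash
python3 look.py 25; python3 - <<'E'
from h import *
s=load('s25')
for n,z in(('s25',.013),('w25',.013)):
    s=load(n);hsv=cv2.cvtColor(s['img'],cv2.COLOR_RGB2HSV)
    m=cv2.inRange(hsv,(8,150,80),(22,255,255)); 
    for k in cv2.findContours(m,cv2.RETR_EXTERNAL,cv2.CHAIN_APPROX_NONE)[0]:
        if cv2.contourArea(k)<500: continue
        W=np.array([ray(s,*q[0],z)[:2] for q in cv2.convexHull(k)],np.float32); print(n,cv2.minEnclosingCircle(W),cv2.fitEllipse(W))
    for c,lo,hi in(('green',(50,120,40),(75,255,255)),('blue',(110,150,60),(125,255,255))):
        for k in cv2.findContours(cv2.inRange(hsv,lo,hi),cv2.RETR_EXTERNAL,cv2.CHAIN_APPROX_NONE)[0]:
            if n=='s25' and cv2.contourArea(k)>300: print(c,cv2.minEnclosingCircle(np.array([ray(s,*q[0],.008)[:2] for q in k],np.float32)))
E
```

```text
[ 0.55562102 -0.18249173  0.14853234] 1.0005710222400768 [0.2744822  0.15664472 1.39239546] [-0.07229348  0.04075032  0.00900028]
s25 ((0.5538879036903381, -0.17814649641513824), 0.03248357027769089) ((0.5525779128074646, -0.17698465287685394), (0.058393239974975586, 0.0649011954665184), 140.38671875)
s25 ((0.7475587129592896, 0.18738098442554474), 0.03418431431055069) ((0.7478027939796448, 0.18796232342720032), (0.061424773186445236, 0.06919437646865845), 17.423757553100586)
blue ((0.4601362645626068, 0.08367670327425003), 0.03319263830780983)
w25 ((0.5528712272644043, -0.17880432307720184), 0.032368600368499756) ((0.5528818368911743, -0.17875936627388), (0.06388625502586365, 0.06429796665906906), 41.03081512451172)
```

View pics/s25.png

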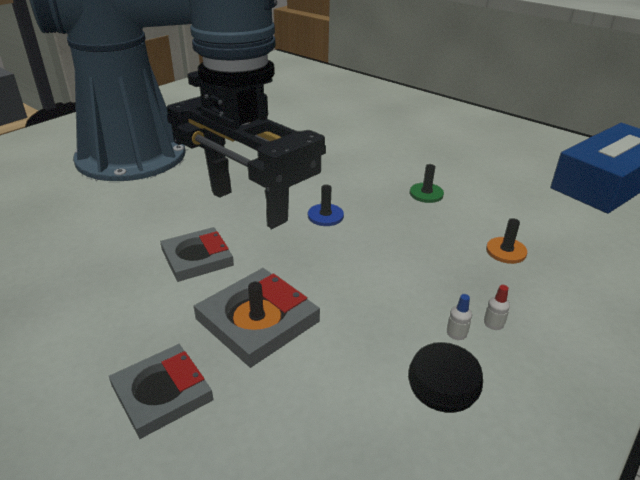

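View pics/w25.png

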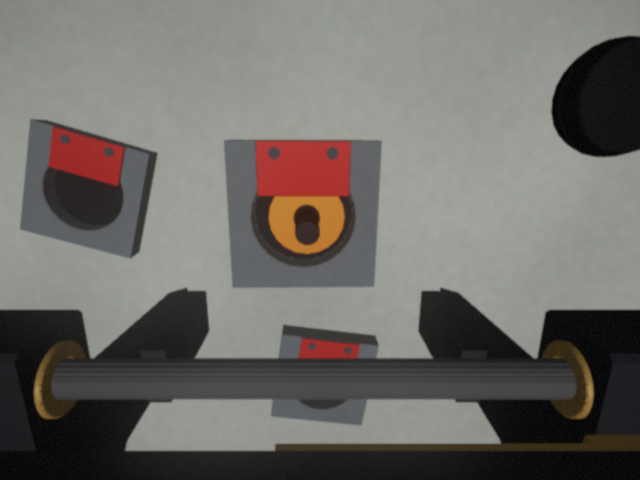

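With the top face assumed at z = 13 mm, the wrist view fits a 63.9 x 64.3 mm circle within about 3 mm of the cell centre. That means the disc is flat on the seat. The bystander lenses have not moved, so I'm handing in.

```bash
python3 - <<'E'
from workcell import bot
print(bot.hand_in())
E
```

```text
the job is handed in; nothing more can be done
None
```

The amber lens nearest the base is lying flat on the seat of the largest grey cell, released, with its edge under the red lip. The job is handed in, at about 23 s on the clock.

**How it went**
- **Tilt:** The moves cannot tilt the tool, so I turned the lens in the grip by pressing its edge on the cell's outer edge, over the lip plate. That gave about 17° by image estimate.
- **Placing:** I slipped the low edge into the bore and under the lip, then lowered it. The seat turned the lens level. I shifted it back to centre, pressed until the force rose to 34 N, unloaded, opened the fingers and rose clear.

**What my last checks showed**
- **Seating:** In the wrist view, taking the top face to be 13 mm up, the disc fits a circle of 63.9 x 64.3 mm. Its centre is within about 3 mm of the seat centre.
- **Scene view:** The partly hidden disc fits less well there (58 x 65 mm), but its centre agrees within about 2 mm.
- **Other lenses:** The blue lens measured at its starting position. The green one was only judged by eye as unmoved.

**What failed or disagreed**
- **First grasp missed:** The fingers shut above the stem, because their tips sit about 36–39 mm behind the reported TCP. I corrected for that from the images.
- **First tilting press:** Pressing at the bore rim at up to 19 N did not tilt the lens, so I moved to the outer edge.

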